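# Load the gear gauge

## Robot

A 7-joint arm with a two-finger parallel gripper is mounted at the origin on a cart in front of the work surface, level with it; the furniture and walls round the work are solid. World frame = base frame: x ahead of the robot, y to its left, z up, the work surface at z = 0. Lengths are in m, angles in rad, forces in N, time in s.
With the tool pointing down it reaches from about 0.4 to 0.85 m from the base axis. Payload 10.4 kg.
Tool frame: the origin (TCP) lies midway between the tips of the shut fingers; the grasp point (between the pads) lies 19 mm behind it; z points along the fingers, y is the line along which they close (so a half turn about z gives the same grasp; the last joint's range is limited). The gripper opens to 85 mm and grips with 20 to 120 N. Pads are 22 mm wide; open, the fingers measure 114 mm over their backs; the gripper's body (76 mm by 85 mm) begins 54 mm behind the grasp point. The pads swing forward as they close: fully open they stand 13 mm farther back than shut.
Start: joints at [1.132, 0.332, -0.065, 1.46, 0.022, 1.35, -0.088], TCP at [0.252, -0.572, 0.194] pointing down, gripper open.
Joint ranges: [-2.6, 2.6], [-0.5, 2.12], [-1.47, 1.34], [0.16, 2.42], [-1.27, 4.41], [0.06, 2.06], [-2.6, 2.6]. Speed limits (rad/s): [2.22, 2.22, 2.79, 2.79, 3.14, 3.14, 3.14].

## Interface

Orientations are given as a unit quaternion [x, y, z, w].
In Python, from workcell import get_obs, camera, camera_params, hand_in gives the robot as it stands.
- The arm moves only by the tool carry_out, never from a script. Its argument "commands" is a list that holds one entry, the list of rows, each a list of 6 numbers: the shift along the tool's x, y, z in units of 40 mm (1.0 is 40 mm), then the turn, a rotation vector about the tool's x, y, z in units of 6 degrees (1.0 is 6 degrees). In form: [[[x, y, z, ax, ay, az], ...]]. A call has 1 to 20 rows; each row shifts and turns the commanded pose from where the row before left it, along the tool's axes as they then stand; what a row does not reach is not made up. A row lasts 1/12 s, in which the tool goes at most 41.7 mm and 7.16 degrees, less where a joint would pass 70% of its speed; a pose out of reach is approached as far as the arm can. A call is refused whole if a number of a shift passes 1 or a number of a turn 1, either way. A call with a gripper value outside its range is refused whole. "hand" is the closure, from -1 (fully open) to 1 (shut), set as the call begins (left out, the last holds). The fingers move at their own pace and stop on an object; "force" is the grip in N (left out, the last holds). Time passes only in rows, so rows that do not move let the fingers close. It gives the time, the measured TCP pose, the force, the opening and the grip force at its end, in the units of the state.
- get_obs(): the state, without advancing time (a new reading comes with each control period).
- camera(name): name is "side" or "top"; returns the picture (480x640x3 uint8, red, green, blue); there is no depth.
- camera_params(name): a dict with "mtx" (3x3 intrinsics, pixels), "k1" (the pictures are not rectified: a ray, as slopes to the right and down, at radius r is drawn at 1 + k1 r^2 times it, then the intrinsics apply), "R" (3x3) and "t" (3): a world point X has camera coordinates R X + t. Camera axes: x right, y down, z forward; pixel columns grow to the right and rows downward; lengths in m; the calibration is good to about 2 mm. A picture is of the moment at which its call begins. camera_params takes no time and is no camera call.
- hand_in(): hands the job in; it is judged then, once.
The state is a dict: "clock": time; "joint_pos": joint angles; "joint_velocities": joint speeds; "tau": joint torques, N m; "position": TCP position; "ee_rot": TCP orientation; "ft_force": force on the tool from outside, world axes, zero at the start; "torque": the same for the moment, N m; "grip_width": opening from 0.0 (shut) to 1.0 (fully open); "grasp_force": force on a finger pad.
Only numpy, scipy, OpenCV 4.12 (cv2) and the standard library are available. Lean on these libraries where they do the work, as an engineer would, in place of code of your own. Each camera call takes 0.05 s, during which the arm holds its last target. There are 200 camera calls.

## Task

Get the line-scan gauge ready for a scan: draw its carriage all the way out to its loading stop, then fit the plain setting master on the separate stud at the left end of the carriage and every gear on a stud of its own, hub up, rocking each on its splines as needed until they mesh and it sits fully down on its seat. Then slide the loaded carriage in under the scanner bridge fully to its work stop, without slamming it, and let go. Leave the other things on the bench alone.

Things in the scene. Friction and masses are not known exactly. Their poses are not given: they have to be found in the camera images.
- gear_1_mid (a point): bare steel spur gear standing hub up, 60 mm across 24 teeth, rim 13 mm thick, then a smooth round hub 40 mm across (28 mm tall in all), 0.2 to 0.35 kg. Through bore with six splines: lands in to 11 mm radius, grooves to 14.5 mm. Point: on its axis, 14 mm above its underside; z: bore axis; the six lands (60 degrees apart) have no known angle to x. Two to four gears are present; an absent one reads None throughout
- gear_2_mid (a point): bare steel spur gear standing hub up, 60 mm across 24 teeth, rim 13 mm thick, then a smooth round hub 40 mm across (28 mm tall in all), 0.2 to 0.35 kg. Through bore with six splines: lands in to 11 mm radius, grooves to 14.5 mm. Point: on its axis, 14 mm above its underside; z: bore axis; the six lands (60 degrees apart) have no known angle to x. Two to four gears are present; an absent one reads None throughout
- gear_3_mid (a point): bare steel spur gear standing hub up, 60 mm across 24 teeth, rim 13 mm thick, then a smooth round hub 40 mm across (28 mm tall in all), 0.2 to 0.35 kg. Through bore with six splines: lands in to 11 mm radius, grooves to 14.5 mm. Point: on its axis, 14 mm above its underside; z: bore axis; the six lands (60 degrees apart) have no known angle to x. Two to four gears are present; an absent one reads None throughout
- gear_4_mid (a point): bare steel spur gear standing hub up, 60 mm across 24 teeth, rim 13 mm thick, then a smooth round hub 40 mm across (28 mm tall in all), 0.2 to 0.35 kg. Through bore with six splines: lands in to 11 mm radius, grooves to 14.5 mm. Point: on its axis, 14 mm above its underside; z: bore axis; the six lands (60 degrees apart) have no known angle to x. Two to four gears are present; an absent one reads None throughout
- master_mid (a point): plain bare steel setting master without teeth, standing hub up: smooth disc 49 mm across and 8 mm thick, then a knurled round hub 40 mm across (38 mm tall in all), 0.2 to 0.37 kg, with the same six-splined through bore as the gears. Point: on its axis, 19 mm above its underside; z: bore axis; the lands have no known angle to x
- stud_master (a point): seat centre (seat 46 mm wide, 54 mm above bench) of the left-end (+y) stud, behind a low fence, 80 mm from the next; x: slide direction inwards. Stud: six 5 mm ribs to 13.5 mm radius and 16 mm up, at 30 + 60 k degrees from x, then a pilot tapering to 4.5 mm radius at 25 mm. A part meshes within one 60 degree turn, play 4 degrees either way and 1 mm; out of phase it stands 16 mm high on the ribs
- stud_a (a point): seat of a gear stud, second from the left; shape and axes as stud_master. Gear studs are 68 mm apart and alike
- stud_b (a point): seat of a gear stud, third from the left; shape and axes as stud_master. Gear studs are 68 mm apart and alike
- stud_c (a point): seat of a gear stud, fourth from the left; shape and axes as stud_master. Gear studs are 68 mm apart and alike
- stud_d (a point): seat of a gear stud, at the right end (-y); shape and axes as stud_master. Gear studs are 68 mm apart and alike
- carriage (a joint): the carriage's travel in m: 0 at the loading stop (drawn out towards the robot), 0.15 at the work stop under the bridge. It slides on level rails along the x axis of the stud points, with about 3 N of friction, and stays where it is left. All the studs and the handle move with it
- handle (a point): black upright knob that pulls and pushes the carriage: round, 24 mm across, from 58 to 108 mm above the bench, on a low arm 115 mm in front of the row of studs. Point: on its axis, 85 mm above the bench; x: the slide direction inwards
- bridge (a point): middle of the top of the white scanner bridge, fixed, 247 mm above the bench; the bridge is 78 mm deep along the slide, 412 mm wide across it, its underside (with lens barrels) 175 mm above the bench; the flat bed below is 32 mm high; the bridge stands over the stud row when the carriage is at its work stop (150 mm behind the row at the loading stop)
- mat: black rubber mat 260 x 260 mm, 3 mm thick, fixed, on which the gears and the master stand at the start; origin under its middle. A fixed bench vice, about 130 mm high, stands between the mat and the gauge
- caliper: vernier caliper 220 mm long lying flat, to be left alone; origin under its middle
- goggles: black safety goggles 72 x 160 x 32 mm, to be left alone; origin under their middle
- blue_bottle: small blue bottle with a red cap, 41 mm across and 72 mm tall, to be left alone; origin under its middle
Mind the look-alikes: they are no part of the job. What is shaped like the part that bears master_mid but green is not meant. Leave any brown or pink look-alike of the part that bears gear_2_mid alone.

How it is judged:
By the outcome, as a careful person would: the job done as asked, in the order asked, and still so for the second after the job is handed in, with the robot touching nothing.
Of gear_1, gear_2, gear_3, gear_4 only 2 to 4 are there at a start; the rules pass over those that are not, and their reading is None.
At some moment in a run one of gear_1, gear_2, gear_3, gear_4, master may be knocked a few centimetres aside while the robot is not near it.
Once in a run the grip may slacken for a moment while it holds something.
It also fails if it takes over 210 s, if anything falls off the work surface, if the arm or the gripper's body presses on something with over 40 N, if the wrist force passes 120 N, or if a joint passes its speed limit or range.

## Working session

There is one attempt and no reset: what is moved stays moved. The work goes in short steps, Python scripts to look and compute and a tool call to move; the robot and the scene stay as the last step left them, time stands still between calls to the robot, and variables do not carry over. Pictures are saved under pics/ and viewed, at most 14 in all, crops included, and the job is handed in when it is done.

Besides the shell and the picture viewer there is one more tool, called after "Emit:" as name(argument=value, ...) on one line, values as JSON. carry_out: Moves the arm, as the interface text tells. Its arguments: {"type":"object","properties":{"commands":{"type":"array"},"hand":{"type":"number"},"force":{"type":"number"}},"required":["commands"]}

```bash
mkdir -p pics
cat > h.py <<'E'
import numpy as np, cv2
from workcell import get_obs, camera, camera_params, hand_in
def snap(n,f):
    im=camera(n); cv2.imwrite('pics/'+f,cv2.cvtColor(im,cv2.COLOR_RGB2BGR)); return im
def ray(n,u,v):
    p=camera_params(n);M=np.array(p['mtx']);R=np.array(p['R']);t=np.array(p['t'])
    d=np.array([(u-M[0,2])/M[0,0],(v-M[1,2])/M[1,1]]);s=d.copy()
    for _ in range(20): s=d/(1+p['k1']*(s@s))
    return -R.T@t, R.T@np.array([s[0],s[1],1])
def onz(n,u,v,z):
    o,d=ray(n,u,v); return o+d*(z-o[2])/d[2]
def proj(n,X):
    p=camera_params(n);M=np.array(p['mtx']);c=np.array(p['R'])@np.array(X)+np.array(p['t'])
    s=c[:2]/c[2]; s=s*(1+p['k1']*(s@s)); return np.array([M[0,0]*s[0]+M[0,2],M[1,1]*s[1]+M[1,2]])
E
python3 - <<'E'
from h import *
for n in('side','top'):
    snap(n,n+'0.png'); o,d=ray(n,320,240); print(n,o.round(3),d.round(3),camera_params(n)['k1'],camera_params(n)['mtx'])
o=get_obs(); print(o)
E
```

```text
side [-0.674 -0.783  0.976] [ 0.732  0.474 -0.49 ] -0.1397066491163004 [[571.24606385   0.         333.86152908]
 [  0.         571.24606385 241.04731879]
 [  0.           0.           1.        ]]
top [-0.108 -0.104  1.986] [ 0.336  0.031 -0.941] 0.0005305850545486426 [[553.41646747   0.         323.83401679]
 [  0.         553.41646747 242.13705491]
 [  0.           0.           1.        ]]
{'clock': 0.1, 'joint_pos': array([ 1.13239384,  0.33281519, -0.06469145,  1.46084396,  0.02158631,
        1.34991054, -0.08850982]), 'joint_velocities': array([-0.00073178, -0.00409309, -0.00032373, -0.00215716,  0.00072949,
       -0.00085191,  0.00012925]), 'tau': array([ 2.47452139e-03, -6.26737905e+01,  4.98836150e-02, -3.92431068e+01,
        1.63883425e-02,  6.80137266e-03, -4.04879245e-05]), 'position': array([ 0.25229328, -0.57139784,  0.19329782]), 'ee_rot': array([ 9.78466270e-01,  2.06405784e-01, -1.55386682e-04, -6.22040202e-04]), 'ft_force': array([-0.44172912,  0.19325471, -0.1013816 ]), 'torque': array([-3.54044270e-05,  6.91346752e-03, -5.49892696e-02]), 'grasp_force': 0.0, 'grip_width': 1.000495610385016}
```

View pics/top0.png

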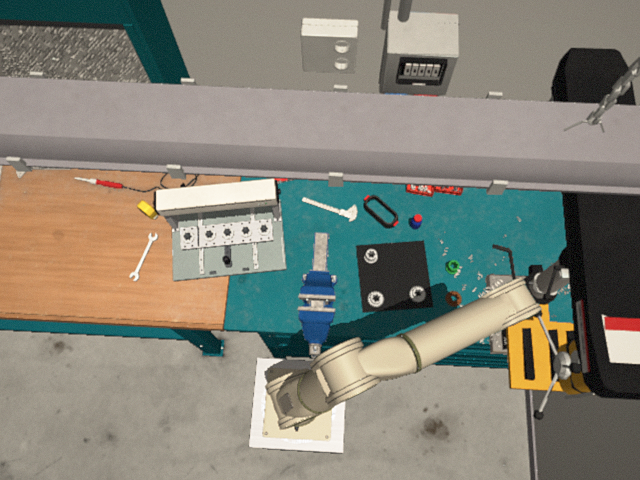

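View pics/side0.png

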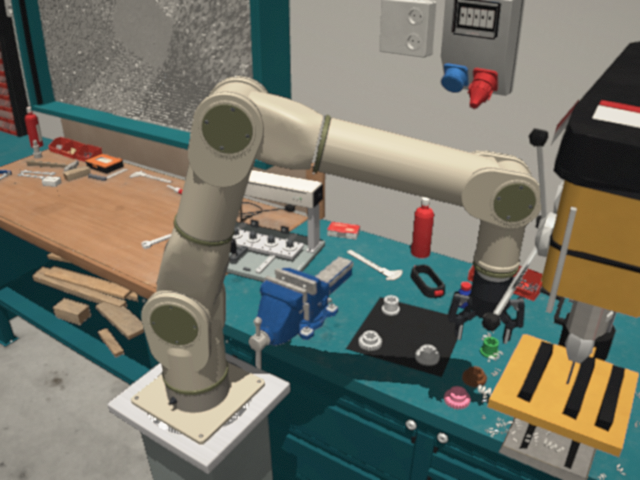

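Run:
```python
from h import *
t=cv2.imread('pics/top0.png');s=cv2.imread('pics/side0.png')
a=cv2.resize(t[235:315,350:470],(800,533),interpolation=cv2.INTER_CUBIC);cv2.imwrite('pics/c1.png',a)
b=cv2.resize(t[175:285,150:300],(800,587),interpolation=cv2.INTER_CUBIC);cv2.imwrite('pics/c2.png',b)
for p in [(371,256),(376,298),(417,293),(452,267),(454,297)]: print(p,onz('top',*p,0.03).round(3))
for p in [(187,236),(209,232),(229,231),(247,229),(265,229)]: print(p,onz('top',*p,0.075).round(3))
print(onz('top',227,259,.108), onz('top',316,320,.13))
```

```text
(371, 256) [ 0.539 -0.232  0.03 ]
(376, 298) [ 0.38  -0.254  0.03 ]
(417, 293) [ 0.407 -0.402  0.03 ]
(452, 267) [ 0.512 -0.531  0.03 ]
(454, 297) [ 0.399 -0.536  0.03 ]
(187, 236) [0.565 0.45  0.075]
(209, 232) [0.585 0.371 0.075]
(229, 231) [0.593 0.298 0.075]
(247, 229) [0.604 0.232 0.075]
(265, 229) [0.608 0.165 0.075]
[0.47404006 0.28571887 0.108     ] [ 0.26760399 -0.04522774  0.13      ]
```

View pics/c1.png

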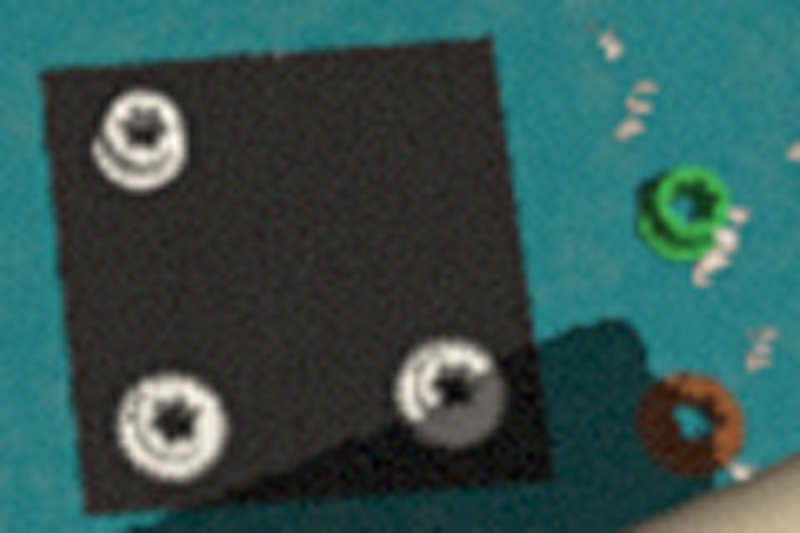

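View pics/c2.png

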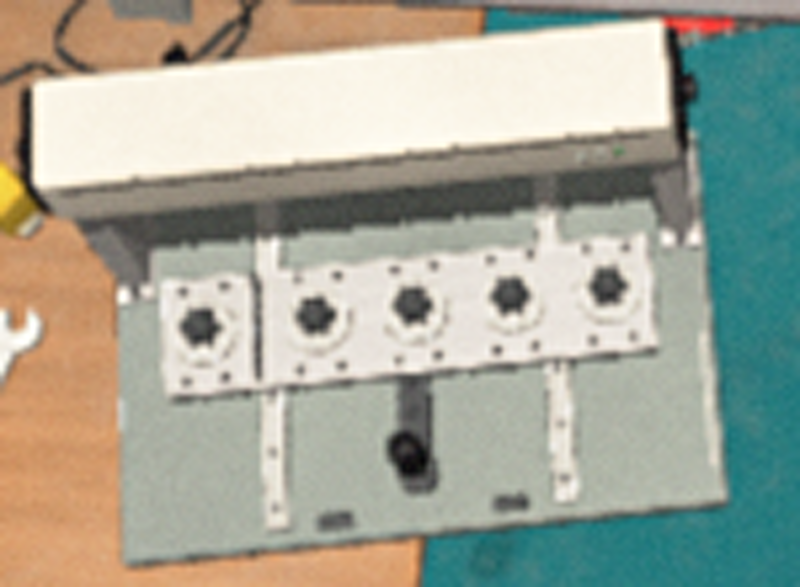

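Parts are: steel without teeth, small disc and tall hub (top 371,256) = master; toothed steel (376,298) and (417,293) = the two gears. Green (452,267), brown (454,297) and pink (side 457,397) are look-alikes by colour, to be left alone. The gauge crop shows five studs (188,236)…(264,228), knob top at (226,258), carriage partly in.

```bash
cat >> h.py <<'E'
from scipy.optimize import least_squares
OFF=np.array([[0,0],[0,-.080],[0,-.148],[0,-.216],[0,-.284]])
def fitrow(px,z=.074):
    P=np.array([onz('top',*p,z)[:2] for p in px])
    def f(q):
        c,s=np.cos(q[2]),np.sin(q[2]); return (OFF@np.array([[c,s],[-s,c]])+q[:2]-P).ravel()
    r=least_squares(f,[.56,.45,.15]); return r.x,(r.fun*1e3).round(1)
def state():
    o=get_obs(); x,y,z,w=o['ee_rot']; return o['clock'],o['position'],2*np.arctan2(y,x),o['grip_width'],o['ft_force'].round(1),o['grasp_force']
def delta(target,yaw):
    """to go in tool units, with tool pointing down, at present yaw; and turn"""
    c,p,a,*_=state(); d=np.array(target)-p
    print('tool units',np.round([ (d[0]*np.cos(a)+d[1]*np.sin(a))/.04,(d[0]*np.sin(a)-d[1]*np.cos(a))/.04,-d[2]/.04],2),'turn',round(-np.degrees((yaw-a+np.pi)%(2*np.pi)-np.pi)/6,2))
E
python3 - <<'E'
from h import *
g=cv2.cvtColor(cv2.imread('pics/top0.png'),cv2.COLOR_BGR2GRAY).astype(float)
px=[]
for u,v in [(187.5,235.5),(209,233.5),(227,231.6),(245.4,229.9),(263.2,228)]:
    for _ in range(5):
        U,V=np.meshgrid(np.arange(int(u)-5,int(u)+7),np.arange(int(v)-5,int(v)+7)); w=np.clip(130-g[V,U],0,None)*(np.hypot(U-u,V-v)<5)
        u,v=(w*U).sum()/w.sum(),(w*V).sum()/w.sum()
    px.append((u,v))
print(np.round(px,1)); q,r=fitrow(px);print(q.round(4),r)
a=q[2];X=np.array([np.cos(a),np.sin(a)])
h=onz('top',225.5,258.2,.108)[:2]; b=onz('top',215.2,194.3,.247)[:2]
print('handle',h, 'rel gauge',(h-q[:2])@X,(h-q[:2])@[-X[1],X[0]],'bridge',b,(b-q[:2])@X)
print(state())
yaw=a+np.pi/2
# displacement (gauge axes) from start to handle
print((h-[.2523,-.5714])@[-X[1],X[0]],(h-[.2523,-.5714])@X, 'yaw turn units',(yaw-state()[2])*180/np.pi/6)
E
```

```text
[[187.2 235.8]
 [208.9 233.7]
 [227.1 231.8]
 [245.4 230. ]
 [263.4 228.3]]
[0.5659 0.4506 0.1594] [-0.1  1.1  0.   0.8 -0.2 -0.1 -0.2 -0.4  0.5 -1.3]
handle [0.47673117 0.2914108 ] rel gauge -0.11325836597570284 -0.1430668861478485 bridge [0.6615301  0.32429081] 0.07441658631221922
(0.1, array([ 0.25229328, -0.57139784,  0.19329782]), np.float64(0.41580051055365297), 1.000495610385016, array([-0.4,  0.2, -0.1]), 0.0)
0.816264304085554 0.3585030275580638 yaw turn units 12.551165482978398
```

Emit:
carry_out(commands=[[[0,0,-0.15,0,0,-1],[0,0,-0.15,0,0,-1],[0,0,-0.15,0,0,-1],[0,0,-0.15,0,0,-1],[0,0,-0.15,0,0,-1],[0,0,-0.15,0,0,-1],[0,0,-0.15,0,0,-1],[0,0,-0.15,0,0,-1],[0,0,-0.15,0,0,-1],[0,0,-0.15,0,0,-1],[0,0,-0.15,0,0,-1],[0,0,-0.15,0,0,-1],[0,0,0,0,0,-0.55],[0.4,0.7,0,0,0,0],[0.4,0.7,0,0,0,0],[0.4,0.7,0,0,0,0],[0.4,0.7,0,0,0,0],[0.4,0.7,0,0,0,0],[0.4,0.7,0,0,0,0],[0.4,0.7,0,0,0,0]]], hand=-1)

```text
clock: 1.77
position: [0.4291, -0.4288, 0.2657]
ee_rot: [0.649, 0.761, -0.0, -0.0]
ft_force: [0.4, -0.2, -0.9]
grip_width: 1.0
grasp_force: 0.0
```

Emit:
carry_out(commands=[[[0.9,0.2,0,0,0,0],[0.9,0.2,0,0,0,0],[0.9,0.2,0,0,0,0],[0.9,0.2,0,0,0,0],[0.9,0.2,0,0,0,0],[0.9,0.2,0,0,0,0],[0.9,0.2,0,0,0,0],[0.9,0.2,0,0,0,0],[0.9,0.2,0,0,0,0],[0.9,0.2,0,0,0,0],[0.9,0.2,0,0,0,0],[0.9,0.2,0,0,0,0],[0.9,0.2,0,0,0,0],[0.9,0.2,0,0,0,0],[0.9,0.2,0,0,0,0],[0.9,0.2,0,0,0,0],[0.9,0.2,0,0,0,0],[0.9,0.2,0,0,0,0],[0.9,0.2,0,0,0,0],[0,0,0,0,0,0]]])

```text
clock: 3.43
position: [0.4672, 0.2768, 0.2653]
ee_rot: [0.645, 0.764, 0.001, -0.002]
ft_force: [-0.6, 1.2, -0.4]
grip_width: 1.001
grasp_force: 0.0
```

Run:
```python
from h import *
print(state(), get_obs()['joint_pos'].round(2)); delta([.4767,.2914,.08],1.730)
```

```text
(3.4333, array([0.467172  , 0.27676439, 0.26530859]), np.float64(1.7388961645876562), 1.0007340456930336, array([-0.6,  1.2, -0.4]), 0.0) [ 0.23  0.24 -1.    1.53  0.2   1.48 -0.6 ]
tool units [0.32 0.3  4.63] turn 0.08
```

Emit:
carry_out(commands=[[[0.32,0.3,0,0,0,0.08],[0,0,0.8,0,0,0],[0,0,0.8,0,0,0],[0,0,0.8,0,0,0],[0,0,0.8,0,0,0],[0,0,0.8,0,0,0],[0,0,0.5,0,0,0],[0,0,0.25,0,0,0],[0,0,0,0,0,0],[0,0,0,0,0,0]]])

```text
clock: 4.27
position: [0.4798, 0.2841, 0.0766]
ee_rot: [0.652, 0.758, 0.0, -0.0]
ft_force: [0.6, 0.3, 1.0]
grip_width: 0.999
grasp_force: 0.0
```

Emit:
carry_out(commands=[[[0,0,0,0,0,0],[0,0,0,0,0,0],[0,0,0,0,0,0],[0,0,0,0,0,0],[0,0,0,0,0,0],[0,0,0,0,0,0],[0,0,0,0,0,0],[0,0,0,0,0,0],[0,0,0,0,0,0],[0,0,0,0,0,0]]], hand=1, force=40)

```text
clock: 5.1
position: [0.4796, 0.2839, 0.0759]
ee_rot: [0.652, 0.758, -0.0, 0.0]
ft_force: [0.3, 0.1, 0.5]
grip_width: 0.0
grasp_force: 0.0
```

Emit:
carry_out(commands=[[[0,-0.2,0,0,0,0],[0,-0.2,0,0,0,0],[0,-0.2,0,0,0,0],[0,-0.2,0,0,0,0],[0,-0.2,0,0,0,0],[0,-0.2,0,0,0,0],[0,-0.15,0,0,0,0],[0,-0.1,0,0,0,0],[0,-0.1,0,0,0,0],[0,-0.1,0,0,0,0],[0,0,0,0,0,0]]])

```text
clock: 6.02
position: [0.4138, 0.2739, 0.076]
ee_rot: [0.652, 0.758, -0.0, 0.0]
ft_force: [-0.4, 0.5, 0.1]
grip_width: 0.002
grasp_force: 0.0
```

Run:
```python
from h import *
t=cv2.cvtColor(snap('top','t1.png'),cv2.COLOR_RGB2BGR);s=cv2.cvtColor(snap('side','s1.png'),cv2.COLOR_RGB2BGR)
a=cv2.resize(t[180:290,160:300],(800,628)[:1]+(600,));b=cv2.resize(s[190:310,200:340],(800,600))
cv2.imwrite('pics/c3.png',np.hstack([cv2.resize(a,(400,314)),cv2.resize(b,(400,314))]))
print(state()); print(proj('top',[.4138,.2739,.076]),proj('side',[.4138,.2739,.076]),proj('side',[.4767,.2914,.108]))
```

```text
(6.1167, array([0.41457959, 0.27391409, 0.07605409]), np.float64(1.7214989112476977), -0.0007557781231170984, array([0.4, 0.1, 0.6]), 0.0)
[229.88080216 277.88943373] [223.29452454 258.1891574 ] [231.59003414 239.01702328]
```

View pics/c3.png

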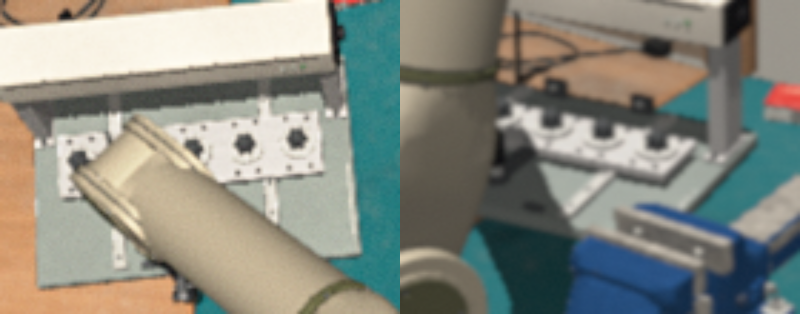

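Run:
```python
from h import *
def cen(f,pts):
    g=cv2.cvtColor(cv2.imread(f),cv2.COLOR_BGR2GRAY).astype(float); r=[]
    for u,v in pts:
        for _ in range(5):
            U,V=np.meshgrid(np.arange(int(u)-5,int(u)+7),np.arange(int(v)-5,int(v)+7)); w=np.clip(130-g[V,U],0,None)*(np.hypot(U-u,V-v)<5)
            u,v=(w*U).sum()/w.sum(),(w*V).sum()/w.sum()
        r.append((u,v))
    return np.round(r,1)
P=[(245.4,230),(263.4,228.3)]
print(cen('pics/top0.png',P),cen('pics/t1.png',P))
a=cv2.imread('pics/side0.png')[200:300,195:335];b=cv2.imread('pics/s1.png')[200:300,195:335]
c=cv2.imread('pics/t1.png')[240:300,190:274]
cv2.imwrite('pics/c4.png',np.hstack([cv2.resize(x,(400,286),interpolation=cv2.INTER_CUBIC) for x in (a,c)]))
for z in(.058,.108):print(proj('side',[.4767,.2914,z]),proj('top',[.4767,.2914,z]))
```

```text
[[245.4 230. ]
 [263.4 228.3]] [[245.4 230. ]
 [263.5 228.3]]
[232.81226644 252.84670418] [227.87275938 262.40606613]
[231.59003414 239.01702328] [225.50200353 258.2084653 ]
```

View pics/c4.png

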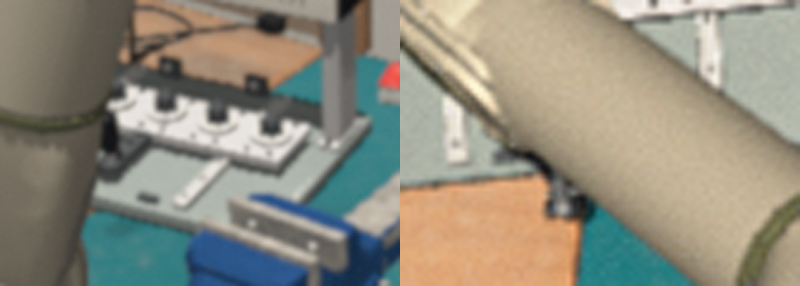

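Run:
```python
from h import *
def tri(a,b):
    o1,d1=ray('top',*a);o2,d2=ray('side',*b)
    s=np.linalg.lstsq(np.c_[d1,-d2],o2-o1,rcond=None)[0]
    p,q=o1+s[0]*d1,o2+s[1]*d2; return ((p+q)/2).round(4),np.linalg.norm(p-q).round(4)
print('knob',tri((225.5,258.2),(232.8,242.7)))
# predicted side pixels of studs tops
q=np.array([.5659,.4506,.1594])
c,s=np.cos(q[2]),np.sin(q[2])
for o in OFF[1:]: 
    p=o@np.array([[c,s],[-s,c]])+q[:2]; print(p.round(4),proj('side',[*p,.074]).round(1))
print(proj('side',[.539,-.232,.038]).round(1))
a=cv2.imread('pics/side0.png')
x=a[200:290,215:335]; y=a[285:375,350:470]
cv2.imwrite('pics/c5.png',np.hstack([cv2.resize(i,(400,300),interpolation=cv2.INTER_CUBIC) for i in (x,y)]))
```

```text
knob (array([0.4827, 0.2944, 0.0909]), np.float64(0.0017))
[0.5786 0.3716] [234. 229.]
[0.5894 0.3045] [251.7 232.9]
[0.6002 0.2373] [270.  236.9]
[0.611  0.1702] [288.7 241.1]
[390.  300.5]
```

View pics/c5.png

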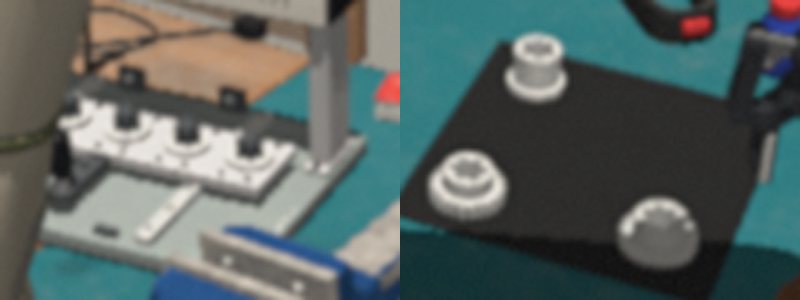

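Rays agree with knob at about (0.481, 0.294): the first grasp was ~10 mm off to the side and slipped off its edge. Retry, corrected.

Emit:
carry_out(commands=[[[0,0,-0.7,0,0,0],[0,0,-0.7,0,0,0],[0,0,0,0,0,0],[0.1,0.6,0,0,0,0],[0.1,0.6,0,0,0,0],[0.05,0.52,0,0,0,0],[0,0,0,0,0,0],[0,0,0,0,0,0]]], hand=-1)

```text
clock: 6.78
position: [0.4813, 0.2945, 0.1314]
ee_rot: [0.652, 0.758, -0.0, -0.001]
ft_force: [-0.5, 0.4, -0.3]
grip_width: 1.001
grasp_force: 0.0
```

Run:
```python
from h import *
print(state()); delta([.481,.294,.074],1.730)
```

```text
(6.7833, array([0.48132343, 0.29450929, 0.13135142]), np.float64(1.7211339996237935), 1.0010599967298979, array([-0.5,  0.4, -0.3]), 0.0)
tool units [-0.01 -0.01  1.43] turn -0.08
```

Emit:
carry_out(commands=[[[0,0,0.7,0,0,-0.08],[0,0,0.73,0,0,0],[0,0,0,0,0,0],[0,0,0,0,0,0]]])

```text
clock: 7.12
position: [0.4796, 0.2937, 0.0743]
ee_rot: [0.648, 0.761, -0.001, -0.001]
ft_force: [0.3, 0.4, 0.7]
grip_width: 1.003
grasp_force: 0.0
```

Emit:
carry_out(commands=[[[0,0,0,0,0,0],[0,0,0,0,0,0],[0,0,0,0,0,0],[0,0,0,0,0,0],[0,0,0,0,0,0],[0,0,0,0,0,0],[0,0,0,0,0,0],[0,0,0,0,0,0],[0,0,0,0,0,0],[0,0,0,0,0,0]]], hand=1, force=40)

```text
clock: 7.95
position: [0.4809, 0.2942, 0.0747]
ee_rot: [0.649, 0.761, -0.0, -0.0]
ft_force: [-0.2, -0.4, 0.1]
grip_width: -0.002
grasp_force: 0.0
```

Run:
```python
from h import *
t=cv2.cvtColor(snap('top','t2.png'),cv2.COLOR_RGB2BGR);s=cv2.cvtColor(snap('side','s2.png'),cv2.COLOR_RGB2BGR)
a=cv2.resize(t[190:300,170:320],(400,293),interpolation=cv2.INTER_CUBIC);b=cv2.resize(s[170:290,195:345],(400,320),interpolation=cv2.INTER_CUBIC)[:293]
c=cv2.resize(t[190:460,170:470],(400,360))[:293];d=cv2.resize(s[60:480,100:600],(400,336))[:293]
cv2.imwrite('pics/c6.png',np.vstack([np.hstack([a,b]),np.hstack([c,d])]))
o=get_obs();print(o['joint_pos'].round(3),o['position'],proj('top',o['position']),proj('side',o['position']))
```

```text
[ 0.123  0.456 -0.928  1.73   0.395  1.156 -0.759] [0.48093683 0.29417631 0.07476152] [226.46285903 259.86852468] [232.60938189 247.44393709]
```

View pics/c6.png

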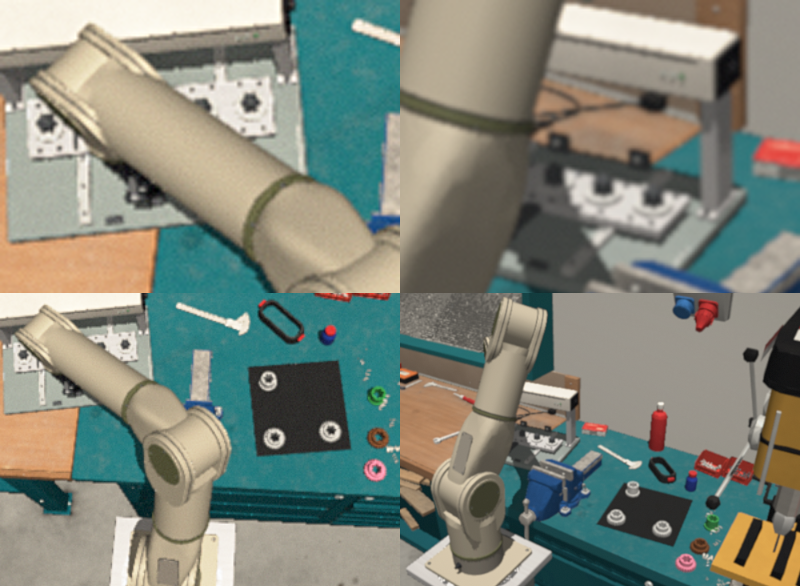

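Run:
```python
from h import *
p=np.array([.2523,-.5714,.1933]);a=.4158;y=np.array([np.sin(a),-np.cos(a),0]);up=np.array([0,0,.013])
for n in('top','side'):
    print(n,proj(n,p).round(1),proj(n,p+up+.05*y).round(1),proj(n,p+up-.05*y).round(1),proj(n,p+[0,0,.073]).round(1))
s=cv2.imread('pics/side0.png');t=cv2.imread('pics/top0.png')
for f,im,q in(('side',s,p),('top',t,p)):
    for k,col in((0,(0,0,255)),(.05,(0,255,0)),(-.05,(255,0,0))):
        u,v=proj(f,q+(up if k else 0)+k*y); cv2.drawMarker(im,(int(round(u)),int(round(v))),col,cv2.MARKER_CROSS,5,1)
A=cv2.resize(s[250:370,430:550],(400,400),interpolation=cv2.INTER_NEAREST);B=cv2.resize(t[240:360,430:550],(400,400),interpolation=cv2.INTER_NEAREST)
cv2.imwrite('pics/c7.png',np.hstack([A,B]))
```

```text
top [477.  329.5] [492.  323.4] [463.9 334.2] [482.9 325.2]
side [477.5 357.6] [502.6 354.8] [454.3 350.7] [482.8 329.9]
```

View pics/c7.png

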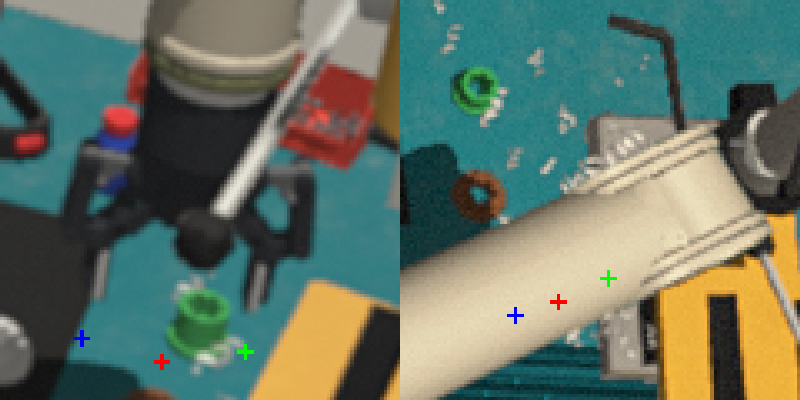

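The start picture shows finger tips about 11 px higher than the reported TCP projects, so I'll check the tool height by touch: creep down with shut fingers.

Emit:
carry_out(commands=[[[0,0,0.05,0,0,0],[0,0,0.05,0,0,0],[0,0,0.05,0,0,0],[0,0,0.05,0,0,0],[0,0,0,0,0,0]]])

```text
clock: 8.47
position: [0.4836, 0.2947, 0.0698]
ee_rot: [0.649, 0.761, 0.002, 0.002]
ft_force: [-0.7, -5.7, 25.3]
grip_width: 0.0
grasp_force: 12.7
```

Emit:
carry_out(commands=[[[0,0,-0.8,0,0,0],[0,0,0,0,0,0],[0,0,0,0,0,0],[0,0,0,0,0,0],[0,0,0,0,0,0]]], hand=-1)

```text
clock: 8.88
position: [0.4805, 0.2938, 0.0978]
ee_rot: [0.649, 0.761, -0.001, -0.0]
ft_force: [0.0, -0.6, -0.2]
grip_width: 0.706
grasp_force: 0.0
```

Emit:
carry_out(commands=[[[0,0,0.5,0,0,0],[0,0,0.5,0,0,0],[0,0,0.2,0,0,0],[0,0,0.15,0,0,0],[0,0,0.1,0,0,0],[0,0,0,0,0,0],[0,0,0,0,0,0]]])

```text
clock: 9.47
position: [0.4811, 0.2945, 0.0413]
ee_rot: [0.649, 0.761, 0.0, 0.0]
ft_force: [-0.4, -0.3, 0.2]
grip_width: 1.003
grasp_force: 0.0
```

Emit:
carry_out(commands=[[[0,0,0,0,0,0],[0,0,0,0,0,0],[0,0,0,0,0,0],[0,0,0,0,0,0],[0,0,0,0,0,0],[0,0,0,0,0,0],[0,0,0,0,0,0],[0,0,0,0,0,0]]], hand=1, force=40)

```text
clock: 10.13
position: [0.4812, 0.2942, 0.0411]
ee_rot: [0.649, 0.761, 0.0, 0.0]
ft_force: [-1.0, -1.5, 5.6]
grip_width: 0.262
grasp_force: 39.5
```

Knob held (22 mm opening). The reported z is ~35 mm below the true tip height. Draw out.

Emit:
carry_out(commands=[[[0,-0.15,0,0,0,0],[0,-0.15,0,0,0,0],[0,-0.15,0,0,0,0],[0,-0.15,0,0,0,0],[0,-0.15,0,0,0,0],[0,-0.15,0,0,0,0],[0,-0.15,0,0,0,0],[0,-0.15,0,0,0,0],[0,-0.15,0,0,0,0],[0,-0.15,0,0,0,0],[0,-0.1,0,0,0,0],[0,0,0,0,0,0]]])

```text
clock: 11.13
position: [0.4166, 0.2836, 0.0411]
ee_rot: [0.648, 0.761, -0.001, 0.0]
ft_force: [-2.2, -3.0, 11.1]
grip_width: 0.258
grasp_force: 41.7
```

Emit:
carry_out(commands=[[[0,-0.06,0,0,0,0],[0,-0.06,0,0,0,0],[0,-0.06,0,0,0,0],[0,-0.06,0,0,0,0],[0,-0.06,0,0,0,0],[0,0,0,0,0,0]]])

```text
clock: 11.63
position: [0.4053, 0.2818, 0.0411]
ee_rot: [0.649, 0.761, -0.0, 0.0]
ft_force: [1.3, -1.8, 8.9]
grip_width: 0.259
grasp_force: 41.5
```

Emit:
carry_out(commands=[[[0,-0.06,0,0,0,0],[0,-0.06,0,0,0,0],[0,-0.06,0,0,0,0],[0,0,0,0,0,0]]])

```text
clock: 11.97
position: [0.4029, 0.2816, 0.0412]
ee_rot: [0.649, 0.761, 0.004, 0.002]
ft_force: [25.7, 8.3, -16.7]
grip_width: 0.263
grasp_force: 40.8
```

Emit:
carry_out(commands=[[[0,0.1,0,0,0,0],[0,0,0,0,0,0],[0,0,0,0,0,0],[0,0,0,0,0,0],[0,0,-0.5,0,0,0],[0,0,-0.9,0,0,0],[0,0,-1,0,0,0],[0,0,-1,0,0,0],[0,0,-1,0,0,0],[0,0,-0.8,0,0,0]]], hand=-1)

```text
clock: 12.8
position: [0.4019, 0.2822, 0.2515]
ee_rot: [0.648, 0.762, 0.0, 0.0]
ft_force: [0.9, 0.6, 0.2]
grip_width: 0.998
grasp_force: 0.0
```

Emit:
carry_out(commands=[[[-0.8,0.4,0,0,0,0],[-0.8,0.4,0,0,0,0],[-0.8,0.4,0,0,0,0],[-0.9,0.1,0,0,0,0],[-1,0,0,0,0,0],[-1,0,0,0,0,0],[-1,0,0,0,0,0],[-1,0,0,0,0,0],[-1,0,0,0,0,0],[-1,0,0,0,0,0],[-1,0,0,0,0,0],[-1,0,0,0,0,0],[-1,0,0,0,0,0],[-1,0,0,0,0,0],[0,0,0,0,0,0],[0,0,0,0,0,0]]])

```text
clock: 14.13
position: [0.5376, -0.2373, 0.2475]
ee_rot: [0.65, 0.76, 0.0, -0.001]
ft_force: [-0.4, 0.6, 1.0]
grip_width: 0.998
grasp_force: 0.0
```

```bash
cat >> h.py <<'E'
def cen(im,pts,dark=True,r=5,thr=130):
    g=im.mean(2); out=[]
    for u,v in pts:
        for _ in range(8):
            U,V=np.meshgrid(np.arange(int(u)-r,int(u)+r+2),np.arange(int(v)-r,int(v)+r+2)); w=(np.clip(thr-g[V,U],0,None) if dark else np.clip(g[V,U]-thr,0,None))*(np.hypot(U-u,V-v)<r)
            u,v=(w*U).sum()/w.sum(),(w*V).sum()/w.sum()
        out.append((u,v))
    return np.array(out)
E
python3 - <<'E'
from h import *
t=snap('top','t3.png');s=snap('side','s3.png')
q0=np.array([.5659,.4506,.1594]);X=np.array([np.cos(q0[2]),np.sin(q0[2])])
R=np.array([[X[0],X[1]],[-X[1],X[0]]])
pts=[proj('top',[*(o@R+q0[:2]-.077*X),.074]) for o in OFF]
c=cen(t,pts);print(np.round(pts,1),c.round(1)); q,r=fitrow(c);print(q.round(4),r)
R=np.array([[np.cos(q[2]),np.sin(q[2])],[-np.sin(q[2]),np.cos(q[2])]])
for o in OFF: p=o@R+q[:2]; print(p.round(4), proj('side',[*p,.074]).round(1))
print(state())
A=cv2.resize(t[235:325,350:470],(400,300),interpolation=cv2.INTER_CUBIC);B=cv2.resize(s[290:380,350:470],(400,300),interpolation=cv2.INTER_CUBIC)
C=cv2.resize(t[210:300,170:290],(400,300),interpolation=cv2.INTER_CUBIC);D=cv2.resize(s[210:300,200:320],(400,300),interpolation=cv2.INTER_CUBIC)
cv2.imwrite('pics/c8.png',cv2.cvtColor(np.vstack([np.hstack([A,B]),np.hstack([C,D])]),cv2.COLOR_RGB2BGR))
E
```

```text
[[187.4 255.5]
 [209.4 253.4]
 [228.  251.5]
 [246.7 249.6]
 [265.2 247.8]] [[187.7 255.5]
 [209.6 253.4]
 [228.1 251.4]
 [246.5 249.5]
 [265.  247.6]]
[0.4897 0.4382 0.163 ] [-0.5  0.9  0.4  0.6  0.1  0.1  0.  -0.7  0.  -0.9]
[0.4897 0.4382] [201.  234.6]
[0.5027 0.3592] [221.7 239.3]
[0.5137 0.2921] [239.8 243.5]
[0.5247 0.225 ] [258.5 247.8]
[0.5358 0.1579] [277.8 252.2]
(14.2333, array([ 0.53837861, -0.23391954,  0.24849966]), np.float64(1.7314483625423662), 0.9991171899394373, array([-0.4,  1.4, -0.2]), 0.0)
```

View pics/c8.png

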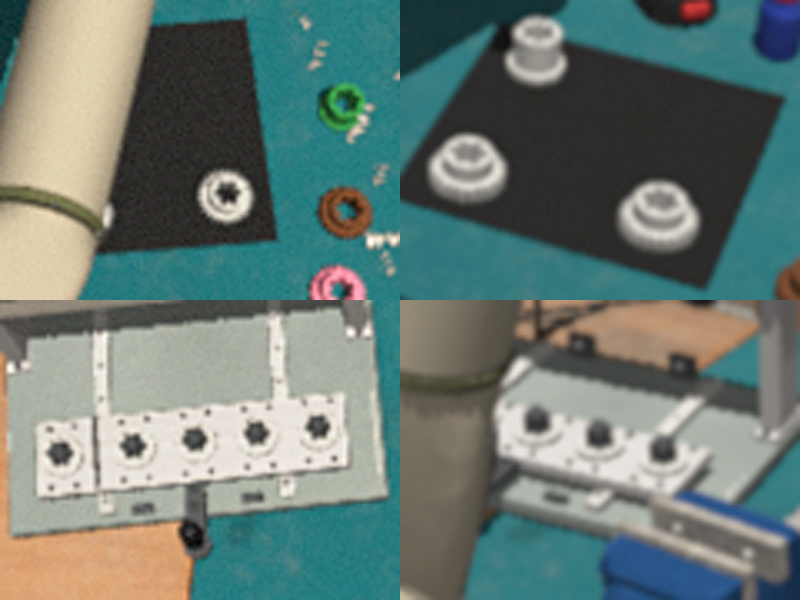

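Carriage is at the loading stop (all five studs now ~20 px lower in the top view, knob at (228,288)). Locate the parts' bores.

Run:
```python
from h import *
rd=lambda f:cv2.cvtColor(cv2.imread('pics/'+f),cv2.COLOR_BGR2RGB)
t0,t3,s3=rd('top0.png'),rd('t3.png'),rd('s3.png')
def outer(im,n,uv,z,r): # white body centroid, all heights
    return cen(im,[uv],False,r,110)[0]
for nm,im,c1,z in (('M',t0,(371.3,253.8),.041),('G1',t0,(376,298),.031),('G2',t3,(418,291.5),.031)):
    c=cen(im,[c1],True,4,140)[0]; p=onz('top',*c,z)
    print(nm,c.round(1),p.round(4),'side pred bore',proj('side',p).round(1))
    m=(im.mean(2)>150).astype(np.uint8); 
    n,l,st,ce=cv2.connectedComponentsWithStats(m); k=l[int(c[1])-3:int(c[1])+5,int(c[0])-6:int(c[0])+7]; k=np.bincount(k[k>0]).argmax(); print('  box',st[k][:5],'')
for f,c1 in ((s3,(391.5,299.5)),(s3,(370.3,335.5)),(s3,(427.5,350))): print('side obs bore',cen(f,[c1],True,4,170).round(1))
# stud row with z .068
q,r=fitrow(cen(t3,[(187.7,255.5),(209.6,253.4),(228.1,251.4),(246.5,249.5),(265,247.6)]),.068);print(q.round(4))
```

```text
M [371.1 254.2] [ 0.5422 -0.2311  0.041 ] side pred bore [390.3 299. ]
  box [364 249  14  14  96] 
G1 [375.8 297.9] [ 0.3803 -0.2531  0.031 ] side pred bore [369.5 335. ]
  box [368 292  15  15 139] 
G2 [417.9 292.6] [ 0.4082 -0.405   0.031 ] side pred bore [427.1 349. ]
  box [410 287  15  14 139] 
side obs bore [[391.3 299.2]]
side obs bore [[370.3 335.4]]
side obs bore [[428.2 349.6]]
[0.4916 0.4394 0.163 ]
```

Emit:
carry_out(commands=[[[0.06,0.1,0.9,0,0,0],[0,0,0.9,0,0,0],[0,0,0.9,0,0,0],[0,0,0.9,0,0,0],[0,0,0.9,0,0,0],[0,0,0.9,0,0,0],[0,0,0.4,0,0,0],[0,0,0.2,0,0,0],[0,0,0,0,0,0],[0,0,0,0,0,0]]])

```text
clock: 15.07
position: [0.5428, -0.2316, 0.0101]
ee_rot: [0.648, 0.762, 0.0, 0.001]
ft_force: [0.9, 0.4, 0.6]
grip_width: 0.999
grasp_force: 0.0
```

Run:
```python
from h import *
s=snap('side','s4.png'); print(state()); delta([.542,-.231,-.015],1.7338)
A=cv2.resize(s[250:350,330:450],(800,667)[:1]+(600,),interpolation=cv2.INTER_CUBIC)
cv2.imwrite('pics/c9.png',cv2.cvtColor(A,cv2.COLOR_RGB2BGR))
```

```text
(15.1167, array([ 0.54328446, -0.23207819,  0.01068076]), np.float64(1.7309509444343503), 1.0002228577024204, array([ 1. ,  0.7, -0.7]), 0.0)
tool units [ 0.03 -0.03  0.64] turn -0.03
```

View pics/c9.png

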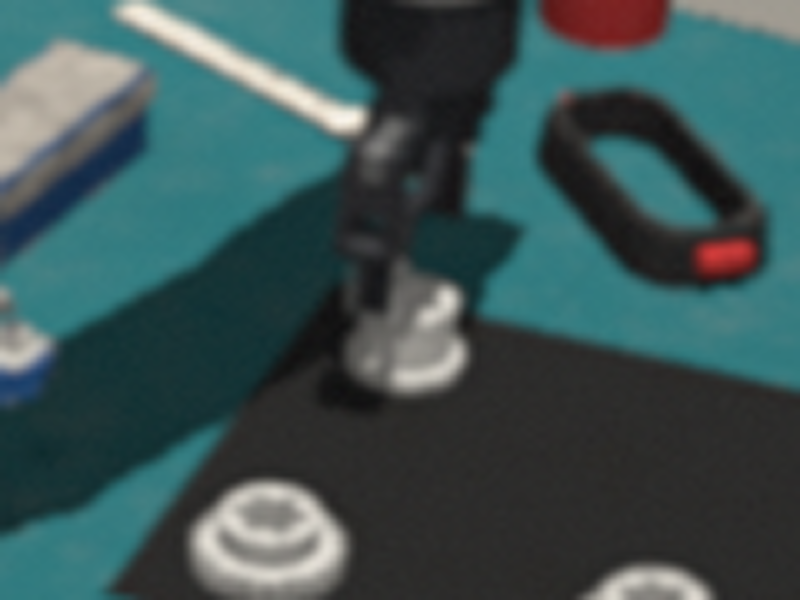

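Run:
```python
from h import *
p=np.array([.5433,-.2321,.0107]);a=1.731;y=np.array([np.sin(a),-np.cos(a),0])
f=lambda X:((proj('side',X)-[330,250])*[800/120,6]).round(0)
for o in (.035,0.02,0.):
    print(o,'TCP',f(p+[0,0,o]),'front tip',f(p-.0475*y+[0,0,o+.013]),'back tip',f(p+.0475*y+[0,0,o+.013]),'palm',f(p+[0,0,o+.073]))
```

```text
0.035 TCP [406. 286.] front tip [373. 317.] back tip [441. 211.] palm [417. 156.]
0.02 TCP [404. 311.] front tip [371. 344.] back tip [439. 237.] palm [415. 183.]
0.0 TCP [401. 346.] front tip [368. 379.] back tip [436. 271.] palm [412. 219.]
```

Emit:
carry_out(commands=[[[0,0,0.3,0,0,0],[0,0,0.2,0,0,0],[0,0,0.14,0,0,0],[0,0,0,0,0,0]]])

```text
clock: 15.45
position: [0.5411, -0.2322, -0.0182]
ee_rot: [0.649, 0.761, -0.0, -0.001]
ft_force: [-1.0, -0.0, -0.9]
grip_width: 0.996
grasp_force: 0.0
```

Emit:
carry_out(commands=[[[0,0,0,0,0,0],[0,0,0,0,0,0],[0,0,0,0,0,0],[0,0,0,0,0,0],[0,0,0,0,0,0],[0,0,0,0,0,0],[0,0,0,0,0,0],[0,0,0,0,0,0]]], hand=1, force=60)

```text
clock: 16.12
position: [0.5428, -0.2326, -0.0159]
ee_rot: [0.649, 0.761, 0.0, 0.001]
ft_force: [0.1, 0.8, 5.5]
grip_width: 0.444
grasp_force: 60.8
```

Emit:
carry_out(commands=[[[0,0,-0.2,0,0,0],[0,0,-0.6,0,0,0],[0,0,-0.85,0,0,0],[0,0,-0.85,0,0,0],[0,0,-0.85,0,0,0],[0,0,-0.85,0,0,0],[0,0,-0.85,0,0,0],[0,0,-0.85,0,0,0],[0.3,0,0,0,0,0],[0.6,0,0,0,0,0],[0.8,0,0,0,0,0],[0.8,0,0,0,0,0],[0.8,0,0,0,0,0],[0.8,0,0,0,0,0],[0.8,0,0,0,0,0],[0.8,0,0,0,0,0],[0.8,0,0,0,0,0],[0.8,0,0,0,0,0],[0.8,0,0,0,0,0],[0.8,0,0,0,0,0]]])

```text
clock: 17.78
position: [0.4844, 0.1205, 0.2189]
ee_rot: [0.649, 0.761, -0.001, 0.0]
ft_force: [0.2, 0.1, -2.5]
grip_width: 0.444
grasp_force: 60.9
```

Emit:
carry_out(commands=[[[0.8,0.1,0,0,0,0],[0.8,0.1,0,0,0,0],[0.8,0.2,0,0,0,0],[0.8,0.2,0,0,0,0],[0.8,0.2,0,0,0,0],[0.8,0.2,0,0,0,0],[0.8,0.2,0,0,0,0],[0.8,0.1,0,0,0,0],[0.6,0.1,0,0,0,0],[0.4,0.05,0,0,0,0],[0.2,0,0,0,0,0],[0,0,0,0,0,0],[0,0,0,0,0,0]]])

```text
clock: 18.87
position: [0.4945, 0.4278, 0.2189]
ee_rot: [0.649, 0.761, -0.0, 0.0]
ft_force: [0.7, -0.1, -1.6]
grip_width: 0.451
grasp_force: 60.9
```

Run:
```python
from h import *
print(state()); delta([.494,.438,.065],1.7338); print(get_obs()['joint_pos'].round(2))
```

```text
(18.8667, array([0.49447889, 0.42780243, 0.21885287]), np.float64(1.7302962851609163), 0.4506127535918851, array([ 0.7, -0.1, -1.6]), 60.87759087793529)
tool units [0.25 0.03 3.85] turn -0.03
[-0.16  0.55 -0.94  1.3   0.44  1.51 -0.89]
```

Emit:
carry_out(commands=[[[0.25,0.03,0.5,0,0,0],[0,0,0.8,0,0,0],[0,0,0.8,0,0,0],[0,0,0.8,0,0,0],[0,0,0.5,0,0,0],[0,0,0.3,0,0,0],[0,0,0.15,0,0,0],[0,0,0,0,0,0]]])

```text
clock: 19.53
position: [0.4947, 0.4373, 0.0648]
ee_rot: [0.649, 0.761, -0.0, 0.0]
ft_force: [0.4, 0.0, -2.3]
grip_width: 0.443
grasp_force: 60.9
```

Emit:
carry_out(commands=[[[0,0,0.1,0,0,0],[0,0,0.1,0,0,0],[0,0,0,0,0,0]]])

```text
clock: 19.78
position: [0.4945, 0.4386, 0.0575]
ee_rot: [0.649, 0.761, 0.0, 0.0]
ft_force: [-0.7, -0.8, -1.9]
grip_width: 0.443
grasp_force: 60.9
```

Emit:
carry_out(commands=[[[0,0,0.05,0,0,0],[0,0,0.05,0,0,0],[0,0,0,0,0,0]]])

```text
clock: 20.03
position: [0.4942, 0.4385, 0.053]
ee_rot: [0.649, 0.761, -0.0, 0.0]
ft_force: [-0.1, -1.4, -3.1]
grip_width: 0.444
grasp_force: 60.9
```

Pilot entered without contact. Go on down to the ribs.

Emit:
carry_out(commands=[[[0,0,0.05,0,0,0],[0,0,0.05,0,0,0],[0,0,0.05,0,0,0],[0,0,0,0,0,0]]])

```text
clock: 20.37
position: [0.4954, 0.4391, 0.0494]
ee_rot: [0.649, 0.761, 0.001, 0.001]
ft_force: [-1.8, -3.9, 12.6]
grip_width: 0.441
grasp_force: 62.6
```

Emit:
carry_out(commands=[[[0,0,0.02,0,0,0.5],[0,0,0,0,0,0.5],[0,0,0,0,0,0.5],[0,0,0,0,0,0.5],[0,0,0,0,0,0.5],[0,0,0,0,0,0.5],[0,0,0,0,0,0.5],[0,0,0,0,0,0.5],[0,0,0,0,0,0.5],[0,0,0,0,0,0.5],[0,0,0,0,0,0]]])

```text
clock: 21.28
position: [0.4964, 0.4401, 0.0502]
ee_rot: [0.825, 0.566, 0.003, 0.0]
ft_force: [-1.4, -2.6, 19.7]
grip_width: 0.445
grasp_force: 63.3
```

Run:
```python
from h import *
o=get_obs();print(state(),o['torque'].round(2),o['joint_pos'].round(2))
```

```text
(21.2833, array([0.49635617, 0.44008206, 0.05021331]), np.float64(1.2025421289370035), 0.44477999402214985, array([-1.4, -2.6, 19.7]), 63.285463355714455) [-0.81  0.16  0.04] [-0.25  0.65 -0.78  1.48  0.47  1.2  -1.46]
```

Emit:
carry_out(commands=[[[0,0,0,0,0,0.5],[0,0,0,0,0,0.5],[0,0,0,0,0,0.5],[0,0,0,0,0,0.5],[0,0,0,0,0,0.5],[0,0,0,0,0,0]]])

```text
clock: 21.78
position: [0.4945, 0.4389, 0.047]
ee_rot: [0.891, 0.454, 0.001, -0.0]
ft_force: [0.3, 0.5, -1.2]
grip_width: 0.446
grasp_force: 61.1
```

Emit:
carry_out(commands=[[[0,0,0,0,0,0.5],[0,0,0,0,0,0.5],[0,0,0,0,0,0.5],[0,0,0,0,0,0.5],[0,0,0,0,0,0.5],[0,0,0,0,0,0]]])

```text
clock: 22.28
position: [0.4943, 0.4392, 0.0462]
ee_rot: [0.942, 0.335, 0.0, -0.0]
ft_force: [2.7, 3.2, -3.6]
grip_width: 0.441
grasp_force: 60.9
```

Run:
```python
from h import *
o=get_obs();print(state(),o['torque'].round(2),o['joint_pos'].round(2))
```

```text
(22.2833, array([0.49434156, 0.43915396, 0.04619684]), np.float64(0.6835121085686374), 0.4408377435442269, array([ 2.7,  3.2, -3.6]), 60.89786560507491) [ 0.66 -0.58  0.66] [-0.31  0.62 -0.68  1.49  0.41  1.17 -1.94]
```

Dropped into mesh (z 47→46, no load, torsion now felt). Ease the turn back and press down to the seat.

Emit:
carry_out(commands=[[[0,0,0,0,0,-0.7],[0,0,0.06,0,0,0],[0,0,0.06,0,0,0],[0,0,0.06,0,0,0],[0,0,0.06,0,0,0],[0,0,0.06,0,0,0],[0,0,0.06,0,0,0],[0,0,0,0,0,0]]])

```text
clock: 22.95
position: [0.4957, 0.4397, 0.035]
ee_rot: [0.929, 0.369, 0.002, -0.0]
ft_force: [-0.1, -1.4, 19.9]
grip_width: 0.446
grasp_force: 63.8
```

Emit:
carry_out(commands=[[[0,0,-0.08,0,0,0],[0,0,0,0,0,0],[0,0,0,0,0,0],[0,0,0,0,0,0],[0,0,-0.1,0,0,0],[0,0,-0.3,0,0,0],[0,0,-0.8,0,0,0],[0,0,-0.8,0,0,0],[0,0,-0.8,0,0,0.3],[0,0,-0.8,0,0,0],[0,0,-0.8,0,0,0],[0,0,-0.5,0,0,0]]], hand=-0.3)

```text
clock: 23.95
position: [0.4944, 0.4393, 0.2361]
ee_rot: [0.935, 0.355, 0.002, -0.001]
ft_force: [0.1, 0.0, 0.2]
grip_width: 0.646
grasp_force: 0.0
```

Emit:
carry_out(commands=[[[0,0,0,0,0,-1],[0,0,0,0,0,-1],[0,0,0,0,0,-1],[0,0,0,0,0,-1],[0,0,0,0,0,-1],[0,0,0,0,0,-1],[0,0,0,0,0,-1],[0,0,0,0,0,-1],[0,0,0,0,0,-1],[0,0,0,0,0,-0.7],[-0.8,0,0,0,0,0],[-0.8,0,0,0,0,0],[-0.8,0,0,0,0,0],[-0.8,0,0,0,0,0],[-0.8,0,0,0,0,0],[-0.8,0,0,0,0,0],[-0.8,0,0,0,0,0],[-0.8,0,0,0,0,0],[-0.8,0,0,0,0,0],[0,0,0,0,0,0]]], hand=-1)

```text
clock: 25.62
position: [0.5449, 0.147, 0.2317]
ee_rot: [0.648, 0.762, -0.001, 0.001]
ft_force: [0.8, -1.1, -0.0]
grip_width: 0.999
grasp_force: 0.0
```

Run:
```python
from h import *
t=snap('top','t5.png');s=snap('side','s5.png');print(state());delta([.382,-.2545,.22],1.7338)
for f,n,c1 in ((t,'top',(375.8,297.9)),(t,'top',(417.9,292.6))):
    c=cen(f,[c1],True,4,140)[0];print(c.round(1),onz('top',*c,.031).round(4))
print(cen(s,[(370.3,335.4),(428.2,349.6)],True,4,170).round(1))
A=cv2.resize(t[215:305,170:290],(400,300),interpolation=cv2.INTER_CUBIC);B=cv2.resize(t[235:325,350:470],(400,300),interpolation=cv2.INTER_CUBIC)
cv2.imwrite('pics/c10.png',cv2.cvtColor(np.hstack([A,B]),cv2.COLOR_RGB2BGR))
```

```text
(25.7167, array([0.54322622, 0.15321914, 0.23199616]), np.float64(1.7374763312268886), 0.9972214819240776, array([-0.1,  0.5, -0.4]), 0.0)
tool units [-9.38 -5.67  0.3 ] turn 0.04
[375.8 297.9] [ 0.3802 -0.2531  0.031 ]
[417.9 292.6] [ 0.4081 -0.4051  0.031 ]
[[370.3 335.3]
 [428.2 349.6]]
```

View pics/c10.png

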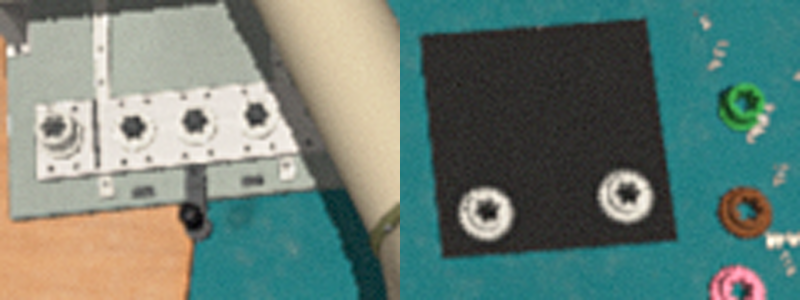

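Emit:
carry_out(commands=[[[-0.72,-0.43,0,0,0,0],[-0.72,-0.43,0,0,0,0],[-0.72,-0.43,0,0,0,0],[-0.72,-0.43,0,0,0,0],[-0.72,-0.43,0,0,0,0],[-0.72,-0.43,0,0,0,0],[-0.72,-0.43,0,0,0,0],[-0.72,-0.43,0,0,0,0],[-0.72,-0.43,0,0,0,0],[-0.72,-0.43,0,0,0,0],[-0.72,-0.43,0,0,0,0],[-0.72,-0.43,0,0,0,0],[-0.72,-0.43,0,0,0,0],[0,0,0,0,0,0],[0,0,0,0,0,0]]])

```text
clock: 26.97
position: [0.3858, -0.2522, 0.2315]
ee_rot: [0.645, 0.764, 0.0, -0.0]
ft_force: [0.6, 0.6, -0.1]
grip_width: 1.0
grasp_force: 0.0
```

Run:
```python
from h import *
print(state());delta([.381,-.2535,-.023],1.7338);print(get_obs()['joint_pos'].round(2))
```

```text
(26.9667, array([ 0.38575457, -0.25221355,  0.23145027]), np.float64(1.7394561672693682), 1.00020173085945, array([ 0.6,  0.6, -0.1]), 0.0)
tool units [-0.01 -0.12  6.36] turn 0.05
[ 1.04 -0.03 -0.54  1.79 -0.01  1.38  0.67]
```

Emit:
carry_out(commands=[[[0,-0.12,0.8,0,0,0],[0,0,0.8,0,0,0],[0,0,0.8,0,0,0],[0,0,0.8,0,0,0],[0,0,0.8,0,0,0],[0,0,0.8,0,0,0],[0,0,0.7,0,0,0],[0,0,0.4,0,0,0],[0,0,0.2,0,0,0],[0,0,0.15,0,0,0],[0,0,0.1,0,0,0],[0,0,0,0,0,0]]])

```text
clock: 27.97
position: [0.3817, -0.2526, -0.0225]
ee_rot: [0.644, 0.765, 0.0, 0.0]
ft_force: [0.0, 1.2, 0.4]
grip_width: 1.002
grasp_force: 0.0
```

Emit:
carry_out(commands=[[[0,0,0,0,0,0],[0,0,0,0,0,0],[0,0,0,0,0,0],[0,0,0,0,0,0],[0,0,0,0,0,0],[0,0,0,0,0,0],[0,0,0,0,0,0],[0,0,0,0,0,0]]], hand=1, force=60)

```text
clock: 28.63
position: [0.3813, -0.2534, -0.0218]
ee_rot: [0.645, 0.764, -0.0, 0.0]
ft_force: [-3.5, 2.1, 10.3]
grip_width: 0.441
grasp_force: 59.4
```

Emit:
carry_out(commands=[[[0,0,-0.3,0,0,0],[0,0,-0.7,0,0,0],[0,0,-0.85,0,0,0],[0,0,-0.85,0,0,0],[0,0,-0.85,0,0,0],[0,0,-0.85,0,0,0],[0,0,-0.85,0,0,0],[0,0,-0.85,0,0,0],[0.4,0.2,0,0,0,0],[0.8,0.35,0,0,0,0],[0.8,0.35,0,0,0,0],[0.8,0.35,0,0,0,0],[0.8,0.35,0,0,0,0],[0.8,0.35,0,0,0,0],[0.8,0.35,0,0,0,0],[0.8,0.35,0,0,0,0],[0.8,0.35,0,0,0,0],[0.8,0.35,0,0,0,0],[0.8,0.35,0,0,0,0]]])

```text
clock: 30.22
position: [0.47, 0.1047, 0.2214]
ee_rot: [0.645, 0.764, -0.0, 0.001]
ft_force: [0.2, -1.6, -1.7]
grip_width: 0.437
grasp_force: 61.4
```

Emit:
carry_out(commands=[[[0.8,0.35,0,0,0,0],[0.8,0.35,0,0,0,0],[0.8,0.35,0,0,0,0],[0.8,0.35,0,0,0,0],[0.7,0.3,0,0,0,0],[0.4,0.2,0,0,0,0],[0.2,0.1,0,0,0,0],[0,0,0,0,0,0],[0,0,0,0,0,0]]])

```text
clock: 30.97
position: [0.5184, 0.2935, 0.2209]
ee_rot: [0.645, 0.765, -0.0, -0.0]
ft_force: [-0.7, 0.4, -2.2]
grip_width: 0.439
grasp_force: 61.4
```

Run:
```python
from h import *
print(state());delta([.519,.293,.055],1.7338);print(get_obs()['joint_pos'].round(2))
```

```text
(30.9667, array([0.51841906, 0.29351426, 0.22089564]), np.float64(1.7405867500380696), 0.4388346291947874, array([-0.7,  0.4, -2.2]), 61.420064801350236)
tool units [-0.02  0.01  4.15] turn 0.06
[ 0.18  0.43 -1.03  1.46  0.37  1.46 -0.68]
```

Emit:
carry_out(commands=[[[0,0,0.5,0,0,0],[0,0,0.8,0,0,0],[0,0,0.8,0,0,0],[0,0,0.8,0,0,0],[0,0,0.6,0,0,0],[0,0,0.4,0,0,0],[0,0,0.2,0,0,0],[0,0,0.1,0,0,0],[0,0,0.08,0,0,0],[0,0,0,0,0,0]]])

```text
clock: 31.8
position: [0.5191, 0.2937, 0.0506]
ee_rot: [0.645, 0.764, 0.0, 0.0]
ft_force: [0.2, 0.2, -2.1]
grip_width: 0.44
grasp_force: 61.4
```

Emit:
carry_out(commands=[[[0,0,0.05,0,0,0],[0,0,0.05,0,0,0],[0,0,0.05,0,0,0],[0,0,0.05,0,0,0],[0,0,0,0,0,0]]])

```text
clock: 32.22
position: [0.5198, 0.295, 0.0438]
ee_rot: [0.645, 0.764, 0.001, 0.001]
ft_force: [0.3, -0.1, 9.0]
grip_width: 0.446
grasp_force: 62.5
```

On the ribs at z≈0.044. Rock by turning the other way in small steps.

Emit:
carry_out(commands=[[[0,0,0.03,0,0,-0.5],[0,0,0,0,0,-0.5],[0,0,0,0,0,-0.5],[0,0,0,0,0,-0.5],[0,0,0,0,0,-0.5],[0,0,0,0,0,-0.5],[0,0,0,0,0,0]]])

```text
clock: 32.8
position: [0.5207, 0.2961, 0.0444]
ee_rot: [0.516, 0.857, 0.003, 0.001]
ft_force: [-2.2, -1.8, 22.9]
grip_width: 0.441
grasp_force: 64.1
```

Emit:
carry_out(commands=[[[0,0,0,0,0,-0.5],[0,0,0,0,0,-0.5],[0,0,0,0,0,-0.5],[0,0,0,0,0,-0.5],[0,0,0,0,0,-0.5],[0,0,0,0,0,0]]])

```text
clock: 33.3
position: [0.5204, 0.296, 0.0442]
ee_rot: [0.4, 0.917, 0.002, 0.002]
ft_force: [-1.7, -1.6, 21.7]
grip_width: 0.441
grasp_force: 63.9
```

Run:
```python
from h import *
o=get_obs();print(state(),o['torque'].round(2),o['joint_pos'].round(2))
```

```text
(33.3, array([0.52044571, 0.29601833, 0.0442249 ]), np.float64(2.3196429822275606), 0.4405171536267008, array([-1.7, -1.6, 21.7]), 63.94724518759176) [-0.62  0.59 -0.09] [ 0.2   0.64 -1.05  1.66  0.6   1.19 -0.25]
```

Emit:
carry_out(commands=[[[0,0,0,0,0,-0.5],[0,0,0,0,0,-0.5],[0,0,0,0,0,-0.5],[0,0,0,0,0,-0.5],[0,0,0,0,0,-0.5],[0,0,0,0,0,0]]])

```text
clock: 33.8
position: [0.5192, 0.2943, 0.0411]
ee_rot: [0.277, 0.961, 0.0, 0.0]
ft_force: [1.8, 1.2, -0.6]
grip_width: 0.442
grasp_force: 61.6
```

Emit:
carry_out(commands=[[[0,0,0,0,0,-0.5],[0,0,0,0,0,-0.5],[0,0,0,0,0,-0.5],[0,0,0,0,0,-0.5],[0,0,0,0,0,-0.5],[0,0,0,0,0,0]]])

```text
clock: 34.3
position: [0.5195, 0.294, 0.0411]
ee_rot: [0.151, 0.989, 0.0, 0.0]
ft_force: [3.1, -0.1, -0.5]
grip_width: 0.441
grasp_force: 61.6
```

Run:
```python
from h import *
o=get_obs();print(state(),o['torque'].round(2),o['joint_pos'].round(2))
```

```text
(34.3, array([0.51951699, 0.29397827, 0.04109281]), np.float64(2.838113457362127), 0.4414650212973404, array([ 3.1, -0.1, -0.5]), 61.6379837715067) [ 0.   -0.56 -1.25] [ 0.25  0.7  -1.14  1.66  0.67  1.23  0.22]
```

Meshed. Ease back and press to the seat (expected z ≈ 0.028–0.029).

Emit:
carry_out(commands=[[[0,0,0,0,0,0.7],[0,0,0.06,0,0,0],[0,0,0.06,0,0,0],[0,0,0.06,0,0,0],[0,0,0.06,0,0,0],[0,0,0.06,0,0,0],[0,0,0.06,0,0,0],[0,0,0.03,0,0,0],[0,0,0,0,0,0]]])

```text
clock: 35.05
position: [0.5236, 0.2951, 0.0313]
ee_rot: [0.189, 0.982, 0.002, 0.005]
ft_force: [1.0, -10.2, 44.5]
grip_width: 0.445
grasp_force: 66.5
```

Emit:
carry_out(commands=[[[0,0,-0.1,0,0,0],[0,0,0,0,0,0.4],[0,0,0,0,0,0.4],[0,0,0,0,0,-0.4],[0,0,0,0,0,-0.4],[0,0,0,0,0,0.2],[0,0,0,0,0,0]]])

```text
clock: 35.63
position: [0.5195, 0.2941, 0.0299]
ee_rot: [0.198, 0.98, 0.0, 0.001]
ft_force: [2.8, -1.4, 5.6]
grip_width: 0.442
grasp_force: 63.7
```

Run:
```python
from h import *
o=get_obs();print(state(),o['torque'].round(2))
```

```text
(35.6333, array([0.51952755, 0.29414717, 0.02990258]), np.float64(2.7423796676873247), 0.44237393047119145, array([ 2.8, -1.4,  5.6]), 63.74174559954554) [-0.36 -0.59 -0.62]
```

Emit:
carry_out(commands=[[[0,0,0.04,0,0,0.2],[0,0,0.04,0,0,0.1],[0,0,0,0,0,0]]])

```text
clock: 35.88
position: [0.5208, 0.2944, 0.0291]
ee_rot: [0.213, 0.977, 0.0, 0.002]
ft_force: [0.2, -7.5, 26.7]
grip_width: 0.442
grasp_force: 66.0
```

Run:
```python
from h import *
o=get_obs();print(state(),o['torque'].round(2))
```

```text
(35.8833, array([0.52082384, 0.2943897 , 0.02912834]), np.float64(2.712383758667448), 0.4424130509747685, array([ 0.2, -7.5, 26.7]), 65.99553986918181) [-1.86  0.09  0.16]
```

Emit:
carry_out(commands=[[[0,0,-0.08,0,0,0],[0,0,0,0,0,0],[0,0,0,0,0,0],[0,0,0.05,0,0,0],[0,0,0.05,0,0,0],[0,0,0.05,0,0,0],[0,0,0,0,0,0]]], hand=0)

```text
clock: 36.47
position: [0.5222, 0.2951, 0.0277]
ee_rot: [0.213, 0.977, 0.001, 0.004]
ft_force: [0.1, -7.7, 39.4]
grip_width: 0.501
grasp_force: 19.8
```

Run:
```python
from h import *
o=get_obs();print(state(),o['torque'].round(2))
```

```text
(36.4667, array([0.52223611, 0.29513056, 0.02774807]), np.float64(2.7130322014964805), 0.5009570706704615, array([ 0.1, -7.7, 39.4]), 19.76125351851806) [-2.17  0.07  0.13]
```

Emit:
carry_out(commands=[[[0,0,-0.15,0,0,0],[0,0,-0.05,0,0,0],[0,0,0,0,0,0],[0,0,0,0,0,0],[0,0,-0.2,0,0,0],[0,0,-0.5,0,0,0],[0,0,-0.8,0,0,0],[0,0,-0.8,0,0,0],[0,0,-0.8,0,0,1],[0,0,-0.8,0,0,1],[0,0,-0.8,0,0,1],[0,0,-0.2,0,0,1],[0,0,0,0,0,1],[0,0,0,0,0,1],[0,0,0,0,0,1],[0,0,0,0,0,1],[0,0,0,0,0,1],[0,0,0,0,0,0.35],[0,0,0,0,0,0]]], hand=-0.3)

```text
clock: 38.05
position: [0.5182, 0.2943, 0.2273]
ee_rot: [0.647, 0.762, -0.0, 0.0]
ft_force: [0.9, -0.1, -0.1]
grip_width: 0.65
grasp_force: 0.0
```

Emit:
carry_out(commands=[[[-0.8,0,0,0,0,0],[-0.9,0,0,0,0,0],[-0.9,0,0,0,0,0],[-0.9,0,0,0,0,0],[-0.9,0,0,0,0,0],[-0.9,0,0,0,0,0],[-0.9,0,0,0,0,0],[-0.9,0,0,0,0,0],[-0.9,0,0,0,0,0],[-0.9,0,0,0,0,0],[-0.9,0,0,0,0,0],[-0.9,-0.3,0,0,0,0],[-0.9,-0.3,0,0,0,0],[-0.9,-0.3,0,0,0,0],[-0.9,-0.3,0,0,0,0],[-0.9,-0.3,0,0,0,0],[-0.9,-0.3,0,0,0,0],[-0.9,-0.3,0,0,0,0],[0,0,0,0,0,0]]], hand=-1)

```text
clock: 39.63
position: [0.5374, -0.3644, 0.2257]
ee_rot: [0.65, 0.76, -0.002, -0.0]
ft_force: [-0.1, -0.9, -0.8]
grip_width: 0.999
grasp_force: 0.0
```

Run:
```python
from h import *
t=snap('top','t6.png');s=snap('side','s6.png');print(state())
c=cen(s,[(428.2,349.6)],True,4,170)[0];c2=cen(t,[(417.9,292.6)],True,4,140)[0];print(c.round(1),c2.round(1))
delta([.409,-.4055,-.023],1.7338);print(get_obs()['joint_pos'].round(2))
for nm,p,h in(('G b',[.5155,.2933],.082),('M',[.4916,.4394],.092)):
    print(nm,proj('side',[*p,h]).round(1),proj('top',[*p,h]).round(1),proj('top',[*p,h+.003]).round(1),cen(t,[proj('top',[*p,h])],True,4,140).round(1),cen(s,[proj('side',[*p,h])],True,3,170).round(1))
A=cv2.resize(t[220:300,170:290],(800,533)[:1]+(533,),interpolation=cv2.INTER_CUBIC)
cv2.imwrite('pics/c11.png',cv2.cvtColor(A,cv2.COLOR_RGB2BGR))
```

```text
(39.7333, array([ 0.54025885, -0.35649022,  0.22645064]), np.float64(1.7336381430163896), 1.0011452588864342, array([-0.5,  0.7,  0.2]), 0.0)h.py:33: RuntimeWarning: invalid value encountered in scalar divide
  u,v=(w*U).sum()/w.sum(),(w*V).sum()/w.sum()
Traceback (most recent call last):
  File "h.py", line 32, in cen
    U,V=np.meshgrid(np.arange(int(u)-r,int(u)+r+2),np.arange(int(v)-r,int(v)+r+2)); w=(np.clip(thr-g[V,U],0,None) if dark else np.clip(g[V,U]-thr,0,None))*(np.hypot(U-u,V-v)<r)
                              ~~~^^^
ValueError: cannot convert float NaN to integer
```

Run:
```python
import cv2,numpy as np
t=cv2.imread('pics/t6.png');s=cv2.imread('pics/s6.png')
f=lambda im,v,u,dv=90,du=120:cv2.resize(im[v:v+dv,u:u+du],(400,300),interpolation=cv2.INTER_CUBIC)
cv2.imwrite('pics/c11.png',np.vstack([np.hstack([f(t,215,170),f(t,235,350)]),np.hstack([f(s,210,200),f(s,290,350)])]))
```

```text
(no output)
```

View pics/c11.png

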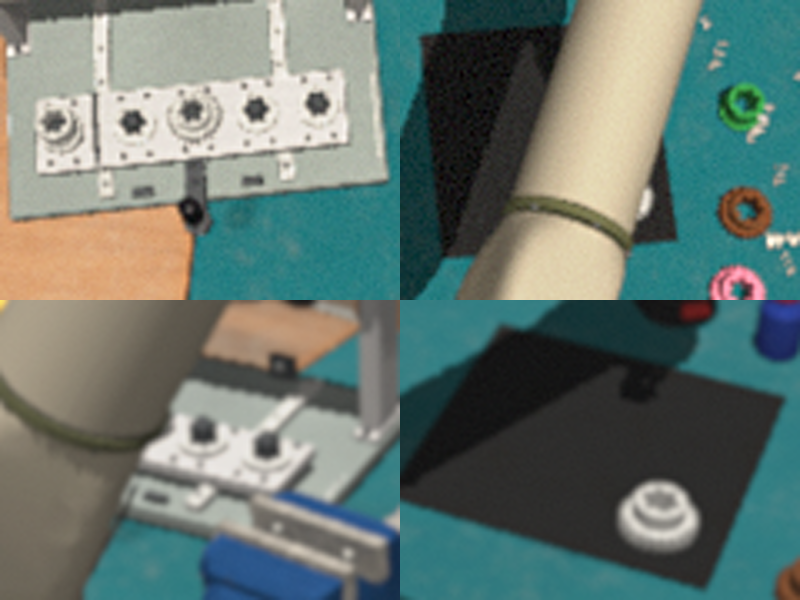

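Master seated on the left stud, gear seated on stud_b; the second gear is unmoved (side 428,350).

Emit:
carry_out(commands=[[[-0.12,-0.6,0,0,0,0],[-0.12,-0.6,0,0,0,0],[-0.12,-0.6,0,0,0,0],[-0.12,-0.6,0,0,0,0],[-0.1,-0.6,0.3,0,0,0],[-0.1,-0.44,0.8,0,0,0],[0,0,0.8,0,0,0],[0,0,0.8,0,0,0],[0,0,0.8,0,0,0],[0,0,0.8,0,0,0],[0,0,0.6,0,0,0],[0,0,0,0,0,0],[0,0,0,0,0,0]]])

```text
clock: 40.82
position: [0.4103, -0.4025, 0.0311]
ee_rot: [0.646, 0.764, 0.001, -0.001]
ft_force: [-0.3, -0.0, 1.5]
grip_width: 1.0
grasp_force: 0.0
```

Run:
```python
from h import *
print(state());delta([.409,-.4055,-.023],1.7338)
```

```text
(40.8167, array([ 0.41027829, -0.40249355,  0.0311433 ]), np.float64(1.7381035236036526), 0.999519282358928, array([-0.3, -0. ,  1.5]), 0.0)
tool units [-0.07 -0.04  1.35] turn 0.04
```

Emit:
carry_out(commands=[[[-0.07,-0.04,0.5,0,0,0],[0,0,0.4,0,0,0],[0,0,0.25,0,0,0],[0,0,0.12,0,0,0],[0,0,0.05,0,0,0],[0,0,0,0,0,0]]])

```text
clock: 41.32
position: [0.4094, -0.4074, -0.0207]
ee_rot: [0.646, 0.763, 0.0, 0.001]
ft_force: [0.1, 0.6, -0.2]
grip_width: 1.0
grasp_force: 0.0
```

Emit:
carry_out(commands=[[[0,0,0,0,0,0],[0,0,0,0,0,0],[0,0,0,0,0,0],[0,0,0,0,0,0],[0,0,0,0,0,0],[0,0,0,0,0,0],[0,0,0,0,0,0],[0,0,0,0,0,0]]], hand=1, force=60)

```text
clock: 41.98
position: [0.4091, -0.4076, -0.0207]
ee_rot: [0.647, 0.763, -0.0, 0.0]
ft_force: [-2.2, 1.2, 6.3]
grip_width: 0.441
grasp_force: 60.0
```

Emit:
carry_out(commands=[[[0,0,-0.3,0,0,0],[0,0,-0.7,0,0,0],[0,0,-0.85,0,0,0],[0,0,-0.85,0,0,0],[0,0,-0.85,0,0,0],[0,0,-0.85,0,0,0],[0,0,-0.85,0,0,0],[0,0,-0.85,0,0,0],[0.4,0.2,0,0,0,0],[0.8,0.35,0,0,0,0],[0.8,0.35,0,0,0,0],[0.8,0.35,0,0,0,0],[0.8,0.35,0,0,0,0],[0.8,0.35,0,0,0,0],[0.8,0.35,0,0,0,0],[0.8,0.35,0,0,0,0],[0.8,0.35,0,0,0,0],[0.8,0.35,0,0,0,0],[0.8,0.35,0,0,0,0]]])

```text
clock: 43.57
position: [0.4992, -0.0495, 0.2225]
ee_rot: [0.647, 0.763, -0.001, 0.0]
ft_force: [-0.0, 0.5, -2.0]
grip_width: 0.443
grasp_force: 61.1
```

Run:
```python
from h import *
print(state());delta([.541,.1595,.05],1.7338)
```

```text
(43.5667, array([ 0.49920049, -0.04948234,  0.22251128]), np.float64(1.73557725817943), 0.4425927817945961, array([-0. ,  0.5, -2. ]), 61.073319115675986)
tool units [4.98 1.89 4.31] turn 0.02
```

Emit:
carry_out(commands=[[[0.8,0.3,0,0,0,0],[0.8,0.3,0,0,0,0],[0.8,0.3,0,0,0,0],[0.8,0.3,0,0,0,0],[0.6,0.3,0,0,0,0],[0.4,0.2,0,0,0,0],[0.2,0.1,0,0,0,0],[0,0,0,0,0,0],[0,0,0,0,0,0]]])

```text
clock: 44.32
position: [0.5413, 0.1343, 0.2223]
ee_rot: [0.646, 0.763, -0.0, -0.0]
ft_force: [-0.0, -0.9, -2.6]
grip_width: 0.443
grasp_force: 61.1
```

Run:
```python
from h import *
print(state());delta([.541,.1567,.053],1.7338)
```

```text
(44.3167, array([0.54127851, 0.1342544 , 0.22225278]), np.float64(1.7368829474561949), 0.44279363777343483, array([-0. , -0.9, -2.6]), 61.06557162478566)
tool units [0.55 0.09 4.23] turn 0.03
```

Emit:
carry_out(commands=[[[0.4,0.09,0,0,0,0],[0.15,0,0.4,0,0,0],[0,0,0.8,0,0,0],[0,0,0.8,0,0,0],[0,0,0.8,0,0,0],[0,0,0.6,0,0,0],[0,0,0.4,0,0,0],[0,0,0.2,0,0,0],[0,0,0.1,0,0,0],[0,0,0.08,0,0,0],[0,0,0,0,0,0]]])

```text
clock: 45.23
position: [0.5423, 0.1557, 0.0557]
ee_rot: [0.647, 0.763, 0.0, 0.0]
ft_force: [0.2, 0.2, -2.6]
grip_width: 0.442
grasp_force: 61.0
```

Emit:
carry_out(commands=[[[0,0,0.05,0,0,0],[0,0,0.05,0,0,0],[0,0,0.05,0,0,0],[0,0,0.05,0,0,0],[0,0,0,0,0,0]]])

```text
clock: 45.65
position: [0.5439, 0.1572, 0.0488]
ee_rot: [0.647, 0.763, 0.002, 0.001]
ft_force: [3.2, 1.6, 3.6]
grip_width: 0.444
grasp_force: 61.8
```

Emit:
carry_out(commands=[[[0.03,0.04,0,0,0,0],[0,0,0.05,0,0,0],[0,0,0.05,0,0,0],[0,0,0,0,0,0]]])

```text
clock: 45.98
position: [0.5439, 0.1584, 0.0435]
ee_rot: [0.646, 0.763, 0.001, 0.0]
ft_force: [1.9, 3.3, -2.4]
grip_width: 0.437
grasp_force: 61.4
```

Emit:
carry_out(commands=[[[0.02,0.02,0.06,0,0,0],[0,0,0.06,0,0,0],[0,0,0.06,0,0,0],[0,0,0,0,0,0]]])

```text
clock: 46.32
position: [0.5436, 0.1585, 0.0353]
ee_rot: [0.647, 0.763, -0.0, -0.0]
ft_force: [3.2, 2.4, -4.1]
grip_width: 0.441
grasp_force: 61.3
```

Run:
```python
from h import *
o=get_obs();print(state(),o['torque'].round(2))
```

```text
(46.3167, array([0.54361004, 0.15850094, 0.03530628]), np.float64(1.7354482808269736), 0.4406459883891343, array([ 3.2,  2.4, -4.1]), 61.33438055869192) [ 0.52 -0.53  0.05]
```

Already meshed by luck; go to the seat (≈0.030) and press.

Emit:
carry_out(commands=[[[0.02,0.02,0.06,0,0,0],[0,0,0.06,0,0,0.2],[0,0,0.05,0,0,-0.2],[0,0,0.04,0,0,0],[0,0,0,0,0,0]]])

```text
clock: 46.73
position: [0.5469, 0.1595, 0.0302]
ee_rot: [0.647, 0.762, 0.001, 0.002]
ft_force: [0.1, -3.0, 21.7]
grip_width: 0.44
grasp_force: 63.9
```

Emit:
carry_out(commands=[[[0,0,-0.08,0,0,0],[0,0,0,0,0,0],[0,0,0,0,0,0],[0,0,0.04,0,0,0],[0,0,0.04,0,0,0],[0,0,0.04,0,0,0],[0,0,0,0,0,0]]], hand=0)

```text
clock: 47.32
position: [0.5462, 0.1596, 0.0278]
ee_rot: [0.647, 0.763, 0.001, 0.001]
ft_force: [0.9, -2.7, 21.2]
grip_width: 0.499
grasp_force: 12.1
```

Emit:
carry_out(commands=[[[0,0,-0.1,0,0,0],[0,0,0,0,0,0],[0,0,0,0,0,0],[0,0,0,0,0,0],[0,0,-0.2,0,0,0],[0,0,-0.6,0,0,0],[0,0,-0.8,0,0,0],[0,0,-0.8,0,0,0],[0,0,-0.6,0,0,0],[0.5,-0.4,0,0,0,0],[0.6,-0.5,0,0,0,0],[0.6,-0.5,0,0,0,0],[0.6,-0.5,0,0,0,0],[0.6,-0.5,0,0,0,0],[0.5,-0.4,0,0,0,0],[0.2,-0.15,0,0,0,0],[0,0,0,0,0,0],[0,0,0,0,0,0]]], hand=-1)

```text
clock: 48.82
position: [0.405, 0.2818, 0.1502]
ee_rot: [0.646, 0.763, -0.0, 0.0]
ft_force: [1.0, 0.2, -0.3]
grip_width: 0.999
grasp_force: 0.0
```

Run:
```python
from h import *
s=snap('side','s7.png');t=snap('top','t7.png')
print(state());delta([.405,.2817,.041],1.7338)
```

```text
(48.9167, array([0.40575717, 0.28098365, 0.14992043]), np.float64(1.7332027949491433), 0.9987559152634858, array([ 0. ,  0. , -0.3]), 0.0)
tool units [ 0.02 -0.02  2.72] turn -0.01
```

Emit:
carry_out(commands=[[[0,0,0.8,0,0,0],[0,0,0.8,0,0,0],[0,0,0.6,0,0,0],[0,0,0.3,0,0,0],[0,0,0.15,0,0,0],[0,0,0.07,0,0,0],[0,0,0,0,0,0]]])

```text
clock: 49.5
position: [0.4052, 0.2823, 0.0417]
ee_rot: [0.647, 0.763, 0.0, -0.0]
ft_force: [0.0, -0.1, 0.1]
grip_width: 0.999
grasp_force: 0.0
```

Emit:
carry_out(commands=[[[0,0,0,0,0,0],[0,0,0,0,0,0],[0,0,0,0,0,0],[0,0,0,0,0,0],[0,0,0,0,0,0],[0,0,0,0,0,0],[0,0,0,0,0,0],[0,0,0,0,0,0]]], hand=1, force=40)

```text
clock: 50.17
position: [0.4058, 0.2825, 0.0423]
ee_rot: [0.647, 0.763, 0.001, 0.001]
ft_force: [2.1, -1.5, 8.5]
grip_width: 0.261
grasp_force: 39.1
```

Emit:
carry_out(commands=[[[0,0.05,0,0,0,0],[0,0.1,0,0,0,0],[0,0.15,0,0,0,0],[0,0.15,0,0,0,0],[0,0.15,0,0,0,0],[0,0.15,0,0,0,0],[0,0.15,0,0,0,0],[0,0.15,0,0,0,0],[0,0.15,0,0,0,0],[0,0.15,0,0,0,0],[0,0.15,0,0,0,0],[0,0.15,0,0,0,0],[0,0.15,0,0,0,0],[0,0.15,0,0,0,0],[0,0.15,0,0,0,0],[0,0.15,0,0,0,0],[0,0.1,0,0,0,0],[0,0.1,0,0,0,0],[0,0.05,0,0,0,0],[0,0,0,0,0,0]]])

```text
clock: 51.83
position: [0.5044, 0.2985, 0.0423]
ee_rot: [0.647, 0.763, 0.001, 0.001]
ft_force: [0.9, -2.8, 9.7]
grip_width: 0.26
grasp_force: 39.1
```

Emit:
carry_out(commands=[[[0,0.1,0,0,0,0],[0,0.1,0,0,0,0],[0,0.1,0,0,0,0],[0,0.1,0,0,0,0],[0,0.1,0,0,0,0],[0,0.1,0,0,0,0],[0,0.1,0,0,0,0],[0,0.1,0,0,0,0],[0,0.1,0,0,0,0],[0,0.05,0,0,0,0],[0,0.05,0,0,0,0],[0,0,0,0,0,0]]])

```text
clock: 52.83
position: [0.5436, 0.3049, 0.0423]
ee_rot: [0.647, 0.763, 0.0, 0.001]
ft_force: [0.5, -2.8, 9.7]
grip_width: 0.261
grasp_force: 39.2
```

Emit:
carry_out(commands=[[[0,0.04,0,0,0,0],[0,0.04,0,0,0,0],[0,0.04,0,0,0,0],[0,0.04,0,0,0,0],[0,0.04,0,0,0,0],[0,0.04,0,0,0,0],[0,0,0,0,0,0]]])

```text
clock: 53.42
position: [0.5507, 0.306, 0.0423]
ee_rot: [0.647, 0.763, -0.002, -0.0]
ft_force: [-11.2, -7.3, 17.8]
grip_width: 0.259
grasp_force: 40.3
```

Emit:
carry_out(commands=[[[0,0.04,0,0,0,0],[0,0.04,0,0,0,0],[0,0,0,0,0,0]]])

```text
clock: 53.67
position: [0.5506, 0.306, 0.0421]
ee_rot: [0.646, 0.763, -0.005, -0.001]
ft_force: [-25.8, -14.8, 28.0]
grip_width: 0.26
grasp_force: 42.2
```

Emit:
carry_out(commands=[[[0,-0.06,0,0,0,0],[0,-0.04,0,0,0,0],[0,0,0,0,0,0]]])

```text
clock: 53.92
position: [0.5507, 0.3061, 0.0422]
ee_rot: [0.647, 0.763, -0.001, 0.0]
ft_force: [-5.4, -5.7, 13.1]
grip_width: 0.263
grasp_force: 40.0
```

Emit:
carry_out(commands=[[[0,0,0,0,0,0],[0,0,0,0,0,0],[0,0,0,0,0,0],[0,0,0,0,0,0],[0,0,0,0,0,0],[0,0,-0.3,0,0,0],[0,0,-0.7,0,0,0],[0,0,-0.8,0,0,0],[0,0,-0.8,0,0,0],[0,-0.6,-0.6,0,0,0],[-0.5,-0.6,-0.5,0,0,0],[-0.7,-0.4,-0.5,0,0,0],[-0.8,0,0,0,0,0],[-0.8,0,0,0,0,0],[-0.8,0,0,0,0,0],[-0.8,0,0,0,0,0],[-0.8,0,0,0,0,0],[-0.8,0,0,0,0,0],[0,0,0,0,0,0],[0,0,0,0,0,0]]], hand=-1)

```text
clock: 55.58
position: [0.5279, 0.0574, 0.2098]
ee_rot: [0.648, 0.762, -0.0, 0.0]
ft_force: [-0.0, 0.4, -0.4]
grip_width: 1.002
grasp_force: 0.0
```

Run:
```python
from h import *
t=cv2.cvtColor(snap('top','t8.png'),cv2.COLOR_RGB2BGR);s=cv2.cvtColor(snap('side','s8.png'),cv2.COLOR_RGB2BGR);print(state())
f=lambda im,v,u,dv=90,du=120:cv2.resize(im[v:v+dv,u:u+du],(400,300),interpolation=cv2.INTER_CUBIC)
s7=cv2.imread('pics/s7.png')
cv2.imwrite('pics/c12.png',np.vstack([np.hstack([f(t,175,160),f(s,190,210)]),np.hstack([f(s7,210,200),f(t,160,300,180,240)])]))
k0=cv2.imread('pics/top0.png')
print('knob top', [proj('top',[*(np.array([.4767,.2914])+d*np.array([.987,.162])),.108]).round(1) for d in (.070,.074)], cen(t[:,:,::-1],[proj('top',[.549,.303,.1])],True,5,90).round(1),cen(k0[:,:,::-1],[(225.5,258.2)],True,5,90).round(1))
```

```text
(55.6833, array([0.52739308, 0.06032571, 0.20981856]), np.float64(1.736278869300618), 0.9954640200092413, array([-0.4,  0.7,  0.7]), 0.0)
knob top [array([224.6, 239.8]), array([224.5, 238.8])] [[225.6 241. ]] [[226.5 259.9]]
```

View pics/c12.png

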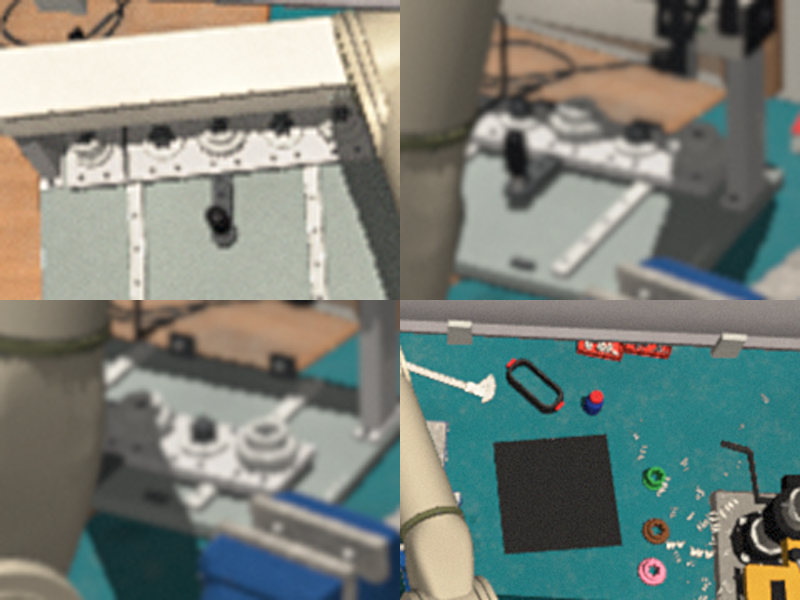

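The final picture shows the carriage in under the bridge, knob at about (226,241), master and both gears on their studs, mat empty, and the bottle, goggles, caliper and look-alikes undisturbed.

Run:
```python
from h import *
rd=lambda f:cv2.cvtColor(cv2.imread('pics/'+f),cv2.COLOR_BGR2RGB)
a=cen(rd('t3.png'),[(227.6,280)],True,5,90)[0];b=cen(rd('t8.png'),[(225.6,241)],True,5,90)[0]
print(a,b,np.linalg.norm(onz('top',*a,.095)-onz('top',*b,.095)))
print(hand_in())
```

```text
[227.48692344 280.25784593] [225.55766423 241.02481752] 0.14841683456626556
the job is handed in; nothing more can be done
None
```

Job handed in: carriage drawn to its loading stop, master on the left stud, the two gears present on stud_b and stud_d, then carriage pushed gently to its work stop and released (stop felt at about 27 N; camera travel 148 mm against 150 mm nominal; no judged result came back).

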